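Slide the inspection tray into its runners until the roller catch snaps home

ROBOT

A 6-joint arm with a two-finger parallel gripper is mounted at the origin on a cart in front of the work surface, level with it; the furniture and walls round the work are solid. World frame = base frame: x ahead of the robot, y to its left, z up, the work surface at z = 0. Lengths are in m, angles in rad, forces in N, time in s.
With the tool pointing down it reaches from about 0.225 to 0.875 m from the base axis. Payload 3.4 kg.
Tool frame: the origin (TCP) lies at the very end of the fingers, on their centre line; the grasp point (between the pads) lies 19 mm behind it; z points along the fingers, y is the direction in which the jaws open and shut (so a half turn about z gives the same grasp; the last joint's range is limited). The gripper opens to 85 mm and grips with 20 to 120 N. Pads are 22 mm wide; open, the fingers measure 114 mm over their backs; the gripper's body (76 mm by 85 mm) begins 54 mm behind the grasp point. The pads swing forward as they close: fully open they stand 13 mm farther back than shut.
Start: joints at [-1.462, 0.276, 1.505, -0, 1.361, -0.121], TCP at [0.131, -0.56, 0.231] pointing down, gripper open.
Joint ranges: [-2.89, 2.89], [-0.75, 2.08], [0.22, 2.7], [-1.18, 4.32], [0.11, 2.71], [-2.7, 2.7]. Speed limits (rad/s): [2.57, 2.57, 3.14, 3.14, 3.14, 3.14].

INTERFACE

Orientations are given as a unit quaternion [w, x, y, z].
In Python, from rig import get_state, get_image, camera_model, sign_off gives the robot as it stands. The module is installed in compiled form; this text tells all that it offers.
- The arm moves only by the tool drive_tool, never from a script. Its argument "motion" is text: rows parted by semicolons, each of 7 numbers parted by spaces: the turn, a rotation vector about the tool's x, y, z in degrees, then the shift along the tool's x, y, z in m, then the opening in per cent of the stroke, from 0 (shut) to 100 (fully open). In form: wx wy wz tx ty tz hand; .... A call has 1 to 12 rows; each row shifts and turns the pose as measured when the row begins, along the tool's axes as they then stand; what a row does not reach is not made up. A row lasts 1/8 s, in which the tool goes at most 62.5 mm and 10.7 degrees, less where a joint would pass 70% of its speed; a pose out of reach is approached as far as the arm can. A call is refused whole if a number of a shift passes 0.0625 or a number of a turn 10.7, either way. A call with a gripper value outside its range is refused whole. The fingers move at their own pace and stop on an object; "newtons" is the grip in N (left out, the last holds). Time passes only in rows, so rows that do not move let the fingers close. It gives the time, the measured TCP pose, the force and the opening at its end, in the units of the state.
- get_state(): the state, without advancing time (a new reading comes with each control period).
- get_image(name): name is "scene" or "top" or "wrist"; returns (picture, depth): 400x640x3 uint8, red, green, blue; 400x640 float32, m along the optical axis (not along the pixel's ray), 0 where there is no reading.
- camera_model(name): a dict with "camera_matrix" (3x3 intrinsics, pixels), "cam_to_world" (4x4, takes a point from camera to world coordinates); the wrist camera has in their place "T_tool_cam" (4x4, takes a point from camera to tool coordinates, whose origin is the TCP and whose axes are the flange's). Camera axes: x right, y up, looking along -z (the intrinsics and any distortion apply to the point x, -y, -z); pixel columns grow to the right and rows downward; lengths in m; the calibration is good to about 2 mm. A picture is of the moment at which its call begins: read the wrist's pose just before it. camera_model takes no time and is no camera call.
- sign_off(): hands the job in, once; it reports no verdict.
The state is a dict: "clock": time; "qpos": joint angles; "qd": joint speeds; "effort": joint torques, N m; "position": TCP position; "ee_rot": TCP orientation; "contact_force": force on the tool from outside, world axes, zero at the start; "moment": the same for the moment, N m; "width": finger opening in m.
Only numpy, scipy, OpenCV 4.12 (cv2) and the standard library are available. Lean on these libraries where they do the work, as an engineer would, in place of code of your own. Each camera call takes 0.05 s, during which the arm holds its last target.

TASK

Put the inspection tray away in the bench rack: lift it by its black upright grip and slide it, level, into the middle pair of runners, the adjustable pair with yellow mouths. Push it gently home until the roller catch at the back has snapped behind the head of the tray's brass pin and the tray comes up firm against the catch's end stop, but do not force it; then let go. The tally counter and the orange cap stay in the tray; leave the other things on the bench alone.

Things in the scene. Friction and masses are not known exactly. Their poses are not given: they have to be found in the camera images.
- tray_grip (a point): Centre of the tray's black upright grip plate: 10 mm thick (tray's x), 34 mm wide (y), standing from 3 to 45 mm above the tray's underside; this point is 24 mm above the underside. Axes are the tray's: +x points from the grip to the tray's rear edge, which enters the rack first; z up. Pinch the plate from above across its 10 mm.
- tray_nose (a point): Middle of the tray's rear edge (it enters the rack first), on the underside, 170 mm from the grip's centre along the tray's +x; axes as tray_grip. A brass pin, its axis 8 mm above the underside, sticks out 24 mm beyond this edge: neck 10 mm across, head 15 mm across, pointed end.
- mouth (a point): Middle of the mouth of the adjustable middle runners, level with the top of their ledges, on which the tray's underside slides; 72 to 104 mm above the bench. +x points straight into the rack, z up. C channels 125 mm long, 154 mm between the webs, 14 mm ledges, 9 mm high inside; yellow flared mouths reach 14 mm out in front of this point and widen the entry by 5 mm at each side and 6 mm up and down.
- rack: Bench rack, fast on the bench: four aluminium uprights on a grey base, 171 mm high, 225 mm wide over its knobs, 190 mm deep, open in front, and open above between the uprights. Fixed runners like the middle ones, but without yellow, have ledges 35 mm and 138 mm above the bench. A roll of blue tape lies on its base. Origin on the bench straight below the runners' mouth, +x into the rack.
- roller_l (a joint): Left spring roller of the catch behind the middle runners; how far it is pushed aside, m: 0 with nothing between the rollers, 0.0045 while the pin's head passes, 0.002 once closed behind the head. The catch is set anywhere in its slot, so the tray comes home with its rear edge 98 to 125 mm past the mouth: not measured, to be felt.
- roller_r (a joint): Right spring roller of the catch, same values. Pushing the pin's head through takes 6 to 9 N and then pulls the tray in; after some 3 mm more it comes up solid against the catch's end stop. Press it against the stop with 10 to 18 N of push; much more (30 N of contact in all, of which the closed rollers and the weight make 7 N) counts as forcing.
- tray: The tray: aluminium sheet 3 mm thick, 150 mm wide, 105 mm long, about 0.12 kg (0.18 kg loaded); 14 mm walls stand 57 mm either side of the middle, so plain sheet edges run in the runners. A 34 mm wide tongue in front carries the grip, 65 mm from the tray. Origin and axes as tray_nose.
- tally_counter: Grey-white hand tally counter, 53 x 48 mm, 24 mm high, lying in the tray; origin at its foot.
- end_cap_3: Orange tube end cap, 22 mm across, 11 mm high, lying in the tray; origin at its foot.
- cap_bin: Yellow bin of black caps, 140 x 100 x 56 mm, left at the front of the bench; origin at its foot.
- wood_block: Hardwood block, 30 x 39 x 44 mm, at the right; origin at its foot.
- plug_gauge: Plug gauge with a green ring, 111 mm long, 26 mm thick, lying at the right; origin at its foot.
There are look-alikes about, which are no part of the job. Leave any blue or turquoise look-alike of the tally_counter alone. Of the things that look like the tray, take the one that is farthest from the robot's base at the start.

How it is judged:
On the way, in this order (a step that is already met when the one before it is completed fails the run):
1. the tray's rear edge has entered the middle pair of runners (x of tray_nose in the frame of mouth between 0.02 and 0.095 m and y of tray_nose in the frame of mouth between -0.006 and 0.006 m and z of tray_nose in the frame of mouth between -0.003 and 0.009 m), for 0.1 s.
2. with both rollers closed behind the pin's head, the tray has been pressed up solid against the end stop (value of joint roller_l between 0.001 and 0.0028 m and value of joint roller_r between 0.001 and 0.0028 m and x of tray_nose in the frame of mouth above 0.093 m and contact force between tray and rack above 15 N), for 0.01 s.
At the end, for the whole second after the job is handed in: The tray rests in the middle runners, rear edge over 93 mm past the mouth, within 6 mm of the middle, 3 mm below to 9 mm above the ledges; both rollers sit behind the pin's head (each pushed aside 0.6 to 3.6 mm); counter and orange cap lie in the tray; all at rest (x of tray_nose in the frame of mouth above 0.093 m and y of tray_nose in the frame of mouth between -0.006 and 0.006 m and z of tray_nose in the frame of mouth between -0.003 and 0.009 m and value of joint roller_l between 0.0006 and 0.0036 m and value of joint roller_r between 0.0006 and 0.0036 m and linear speed of tray below 0.01 m/s and x of tally_counter in the frame of tray between -0.105 and 0 m and y of tally_counter in the frame of tray between -0.06 and 0.06 m and z of tally_counter in the frame of tray between 0 and 0.03 m and x of end_cap_3 in the frame of tray between -0.105 and 0 m and y of end_cap_3 in the frame of tray between -0.06 and 0.06 m and z of end_cap_3 in the frame of tray between 0 and 0.03 m); the robot touches nothing.
It fails at once if the tray is forced against the rack with more than 30 N (contact force between tray and rack above 30 N).
It fails at once if the cap bin, the wood block or the plug gauge is moved by more than 15 mm (distance of any of cap_bin, wood_block, plug_gauge from where it was at the start of the episode above 0.015 m).
It also fails if it takes over 58 s, if anything falls off the work surface, if the arm or the gripper's body presses on something with over 40 N, if the wrist force passes 120 N, or if a joint passes its speed limit or range.

## Working session

There is one attempt and no reset: what is moved stays moved. The work goes in short steps, Python scripts to look and compute and a tool call to move; the robot and the scene stay as the last step left them, time stands still between calls to the robot, and variables do not carry over. Pictures are saved under pics/ and viewed, and the job is handed in when it is done.

Besides the shell and the picture viewer there is one more tool, called after "Emit:" by a JSON object that holds its "op" and its "data", one argument or row to a line. drive_tool: Moves the arm, as the interface text tells. Its arguments: {"type":"object","properties":{"motion":{"type":"string"},"newtons":{"type":"number"}},"required":["motion"]}

```bash
mkdir -p pics; ls
python3 - <<'E'
from rig import *
import cv2,numpy as np
print(get_state())
for n in ["scene","top","wrist"]:
    p,d=get_image(n); cv2.imwrite(f"pics/{n}0.png",p[:,:,::-1]); np.save(f"pics/{n}0.npy",d)
    print(n,camera_model(n))
E
```

```text
pics
{'clock': 0.0, 'qpos': array([-1.46201748e+00,  2.76581247e-01,  1.50617051e+00,  3.52472847e-05,
        1.36072502e+00, -1.21001382e-01]), 'qd': array([1.88833916e-04, 7.90968953e-04, 2.20567549e-03, 1.88839208e-04,
       5.49560475e-05, 2.17171943e-03]), 'effort': array([ 8.86512589e-04, -4.16776371e+01, -2.45808917e+01, -5.01142824e-05,
        1.10864098e-02,  1.72839134e-05]), 'position': array([ 0.13090947, -0.55932818,  0.23043268]), 'ee_rot': array([-9.41937728e-04,  9.93407369e-01,  1.14633812e-01,  2.29895613e-05]), 'contact_force': array([-0.58533473,  0.34343374, -0.30133473]), 'moment': array([-0.01335643, -0.00923473, -0.00068137]), 'width': 0.0853965394835164}
scene {'camera_matrix': array([[414.3145052 ,   0.        , 326.23995279],
       [  0.        , 414.3145052 , 200.58712763],
       [  0.        ,   0.        ,   1.        ]]), 'cam_to_world': array([[ 0.86860378,  0.21124412, -0.44822249, -0.02595315],
       [-0.49537984,  0.39072207, -0.77584475, -1.15710189],
       [ 0.01123778,  0.89594207,  0.44402875,  0.68677274],
       [ 0.        ,  0.       
[... 305 characters left out ...]
,  0.00569406,  0.02103384, -0.04553572],
       [ 0.02142908,  0.08172633,  0.99642441,  1.23718315],
       [ 0.        ,  0.        ,  0.        ,  1.        ]])}
wrist {'camera_matrix': array([[287.28720743,   0.        , 312.92444466],
       [  0.        , 287.28720743, 196.97064281],
       [  0.        ,   0.        ,   1.        ]]), 'T_tool_cam': array([[-6.34859773e-04,  9.62604062e-01,  2.70911455e-01,
         6.71959676e-02],
       [ 9.99998952e-01,  9.63566444e-04, -1.08033035e-03,
         7.69254737e-04],
       [-1.30097157e-03,  2.70910485e-01, -9.62603665e-01,
        -1.42816499e-01],
       [ 0.00000000e+00,  0.00000000e+00,  0.00000000e+00,
         1.00000000e+00]])}
```

View pics/scene0.png

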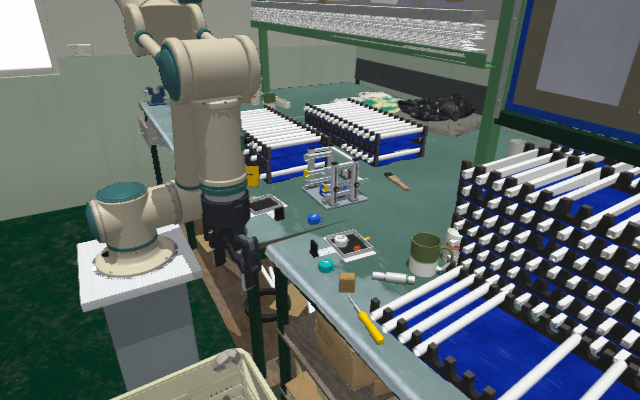

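View pics/top0.png

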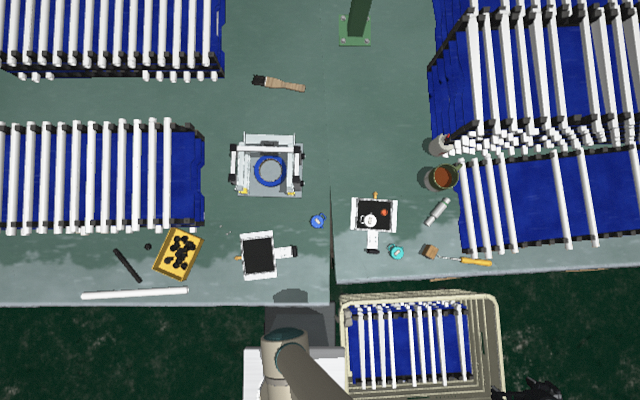

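View pics/wrist0.png

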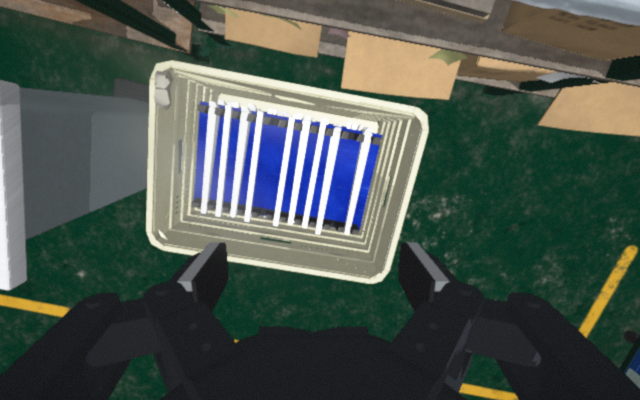

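Run:
```python
import cv2,numpy as np
t=cv2.imread("pics/top0.png"); s=cv2.imread("pics/scene0.png")
cv2.imwrite("pics/c1.png",cv2.resize(t[110:290,220:420],None,fx=4,fy=4,interpolation=cv2.INTER_CUBIC)[:600*2][:720,:800])
cv2.imwrite("pics/c2.png",cv2.resize(s[135:285,240:420],None,fx=4,fy=4,interpolation=cv2.INTER_CUBIC))
d=np.load("pics/top0.npy"); print(d[250,372],d[215,350],d[140,268])
```

```text
1.1887147 1.2376192 1.1862473
```

View pics/c1.png

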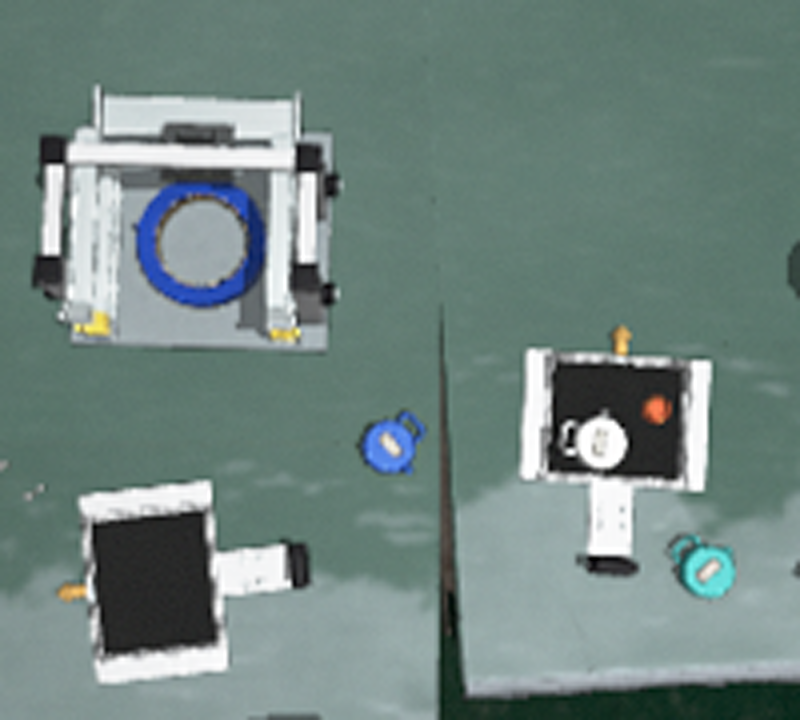

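View pics/c2.png

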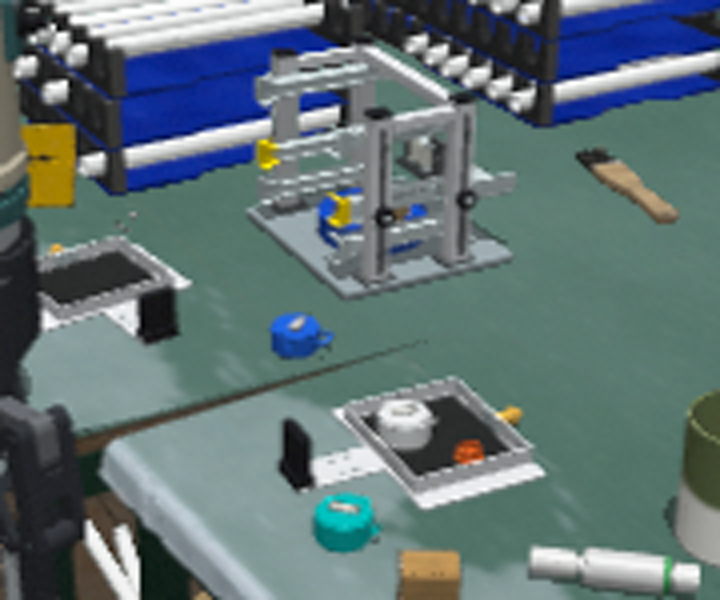

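```bash
cat > h.py <<'E'
from rig import *
import cv2,numpy as np
from scipy.spatial.transform import Rotation as R
def T_of(s=None):
    s=s or get_state(); q=s['ee_rot']; T=np.eye(4); T[:3,:3]=R.from_quat([q[1],q[2],q[3],q[0]]).as_matrix(); T[:3,3]=s['position']; return T
def cam(name,s=None):
    m=camera_model(name); return m['camera_matrix'], (T_of(s)@m['T_tool_cam'] if name=='wrist' else m['cam_to_world'])
def ray(K,C,u,v):
    d=np.array([(u-K[0,2])/K[0,0],-(v-K[1,2])/K[1,1],-1.0]); return C[:3,3],C[:3,:3]@d
def onz(K,C,u,v,z):
    o,d=ray(K,C,u,v); return o+d*(z-o[2])/d[2]
def dep(K,C,u,v,D):
    o,d=ray(K,C,u,v); return o+d*D[int(round(v)),int(round(u))]
def cloud(K,C,D):
    v,u=np.indices(D.shape); d=np.stack([(u-K[0,2])/K[0,0],-(v-K[1,2])/K[1,1],-np.ones(D.shape)],-1)
    return d*D[...,None]@C[:3,:3].T+C[:3,3]
def shot(name,tag):
    s=get_state(); K,C=cam(name,s); p,d=get_image(name); cv2.imwrite(f"pics/{tag}.png",p[:,:,::-1]); np.savez(f"pics/{tag}.npz",p=p,d=d,K=K,C=C); return p,d,K,C
E
python3 - <<'E'
from h import *
K,C=cam('top'); D=np.load('pics/top0.npy')
f=lambda x,y:(220+x/4,110+y/4)
for n,p,z in [('gripA top',(610,562),.045),('pinA tip',(622,330),.008),('A TL',(527,350),.003),('A TR',(710,362),.003),('A BL',(524,478),.003),('A BR',(706,490),.003),('gripB',(297,564),.045),('yelL',(95,325),.09),('yelR',(285,333),.09),('baseFL',(72,345),.006),('baseFR',(327,350),.006),('topFL',(48,275),.17),('topFR',(308,275),.171),('topBL',(52,150),.171),('topBR',(310,157),.171),('counterB',(705,572),.02)]:
    u,v=f(*p); print(n,(u,v),onz(K,C,u,v,z).round(4),dep(K,C,u,v,D).round(3))
Ks,Cs=cam('scene'); Ds=np.load('pics/scene0.npy'); g=lambda x,y:(240+x/4,135+y/4)
for n,p in [('yL',(267,155)),('yR',(340,210))]:
    print(n,dep(Ks,Cs,*g(*p),Ds).round(4))
E
```

```text
gripA top (372.5, 250.5) [ 0.4598 -0.244   0.045 ] [ 0.46  -0.244  0.044]
pinA tip (375.5, 192.5) [ 0.6461 -0.2615  0.008 ] [ 0.646 -0.261  0.012]
A TL (351.75, 197.5) [ 0.6297 -0.1843  0.003 ] [ 0.629 -0.184  0.008]
A TR (397.5, 200.5) [ 0.6207 -0.3344  0.003 ] [ 0.621 -0.335 -0.   ]
A BL (351.0, 229.5) [ 0.5254 -0.1815  0.003 ] [ 0.525 -0.181  0.004]
A BR (396.5, 232.5) [ 0.5163 -0.3297  0.003 ] [ 0.516 -0.331 -0.003]
gripB (294.25, 251.0) [4.575e-01 2.000e-04 4.500e-02] [0.457 0.    0.042]
yelL (243.75, 191.25) [0.6385 0.1526 0.09  ] [0.638 0.152 0.094]
yelR (291.25, 193.25) [0.6333 0.0091 0.09  ] [0.633 0.009 0.089]
baseFL (238.0, 196.25) [0.6313 0.1853 0.006 ] [ 0.632  0.187 -0.001]
baseFR (301.75, 197.5) [ 0.6285 -0.0211  0.006 ] [ 0.629 -0.021  0.   ]
topFL (232.0, 178.75) [0.665  0.1724 0.17  ] [0.665 0.172 0.173]
topFR (297.0, 178.75) [ 0.6661 -0.0106  0.171 ] [ 0.666 -0.011  0.172]
topBL (233.0, 147.5) [0.7542 0.1714 0.171 ] [0.754 0.171 0.174]
topBR (297.5, 149.25) [ 0.7507 -0.0113  0.171 ] [ 0.75  -0.011  0.172]
counterB (396.25, 253.0) [ 0.451  -0.3242  0.02  ] [ 0.451 -0.324  0.022]
yL [0.6456 0.1579 0.0703]
yR [0.638  0.002  0.0765]
```

```bash
cat >> h.py <<'E'
def Rdown(th,):  # tool x at world yaw th (deg), z down
    t=np.radians(th); x=np.array([np.cos(t),np.sin(t),0]); z=np.array([0,0,-1.]); return np.stack([x,np.cross(z,x),z],1)
def plan(pos,th,hand,n=None,smax=.058):
    """rows to go in equal steps to pos / yaw th"""
    T=T_of(); Rt=Rdown(th); w=R.from_matrix(T[:3,:3].T@Rt).as_rotvec(degrees=True); d=np.array(pos)-T[:3,3]
    n=n or int(max(np.ceil(np.abs(w).max()/10.4),np.ceil(np.linalg.norm(d)/smax),1))
    out=[]; Rc=T[:3,:3]
    for i in range(n):
        out.append(' '.join(f'{a:.2f}' for a in w/n)+' '+' '.join(f'{a:.4f}' for a in Rc.T@d/n)+f' {hand}')
        Rc=Rc@R.from_rotvec(w/n,degrees=True).as_matrix()
    print(n,'; '.join(out))
def where():
    s=get_state(); T=T_of(s); x=T[:3,0]; z=T[:3,2]
    print('t',round(s['clock'],2),'pos',s['position'].round(4),'yawx',round(np.degrees(np.arctan2(x[1],x[0])),2),'z',z.round(4),'F',s['contact_force'].round(2),'w',round(s['width'],4))
E
python3 -c "
from h import *
plan([.54,-.31,.23],86,60)"
```

```text
9 -0.01 -0.01 -8.09 0.0506 -0.0166 0.0001 60; -0.01 -0.01 -8.09 0.0524 -0.0094 0.0001 60; -0.01 -0.01 -8.09 0.0532 -0.0019 0.0001 60; -0.01 -0.01 -8.09 0.0529 0.0056 0.0001 60; -0.01 -0.01 -8.09 0.0516 0.0130 0.0001 60; -0.01 -0.01 -8.09 0.0493 0.0202 0.0001 60; -0.01 -0.01 -8.09 0.0459 0.0269 0.0001 60; -0.01 -0.01 -8.09 0.0417 0.0331 0.0001 60; -0.01 -0.01 -8.09 0.0366 0.0386 0.0001 60
```

Emit:
{"op": "drive_tool", "data": {
  "motion": "0 0 -8.1 0.0506 -0.0166 0 60; 0 0 -8.1 0.0524 -0.0094 0 60; 0 0 -8.1 0.0532 -0.0019 0 60; 0 0 -8.1 0.0529 0.0056 0 60; 0 0 -8.1 0.0516 0.013 0 60; 0 0 -8.1 0.0493 0.0202 0 60; 0 0 -8.1 0.0459 0.0269 0 60; 0 0 -8.1 0.0417 0.0331 0 60; 0 0 -8.1 0.0366 0.0386 0 60; 0 0 0 0 0 0 60"
}}

```text
clock: 1.4
position: [0.547, -0.2958, 0.2266]
ee_rot: [-0.002, 0.718, 0.696, 0.001]
contact_force: [-0.6, -0.8, -0.0]
width: 0.0515
```

```bash
python3 -c "
from h import *
where(); shot('wrist','w1'); where()
plan([.54,-.31,.23],86,60)"
```

```text
t 1.4 pos [ 0.547  -0.2958  0.2266] yawx 88.29 z [-0.0023  0.0039 -1.    ] F [-0.63 -0.75 -0.02] w 0.0515
t 1.45 pos [ 0.5454 -0.2969  0.2266] yawx 88.16 z [-0.0039  0.0032 -1.    ] F [-0.23  0.61  0.3 ] w 0.0514
1 -0.23 -0.17 2.16 -0.0132 -0.0050 -0.0034 60
```

View pics/w1.png

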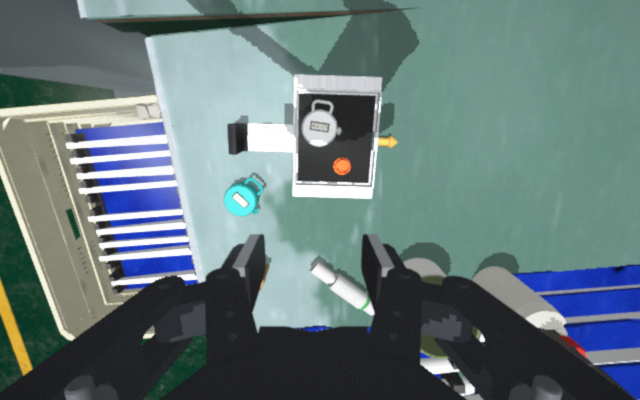

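The picture shows the loaded tray, body at about (337,135), grip at (237,138), pin tip at (397,142), with the turquoise counter at (240,198). There are two tray candidates: A at top-view (374,215), 0.67 m from the base, and B, empty, at (258,255), 0.48 m. I choose A.

Run:
```python
from h import *
p,d,K,C=shot('wrist','w2'); where()
c=p[60:215,215:415]; cv2.imwrite("pics/w2c.png",cv2.resize(c[:,:,::-1],None,fx=4,fy=4,interpolation=cv2.INTER_CUBIC))
```

```text
t 1.5 pos [ 0.5443 -0.2979  0.2268] yawx 88.05 z [-0.0044  0.0028 -1.    ] F [-0.05 -0.51 -0.69] w 0.0514
```

View pics/w2c.png

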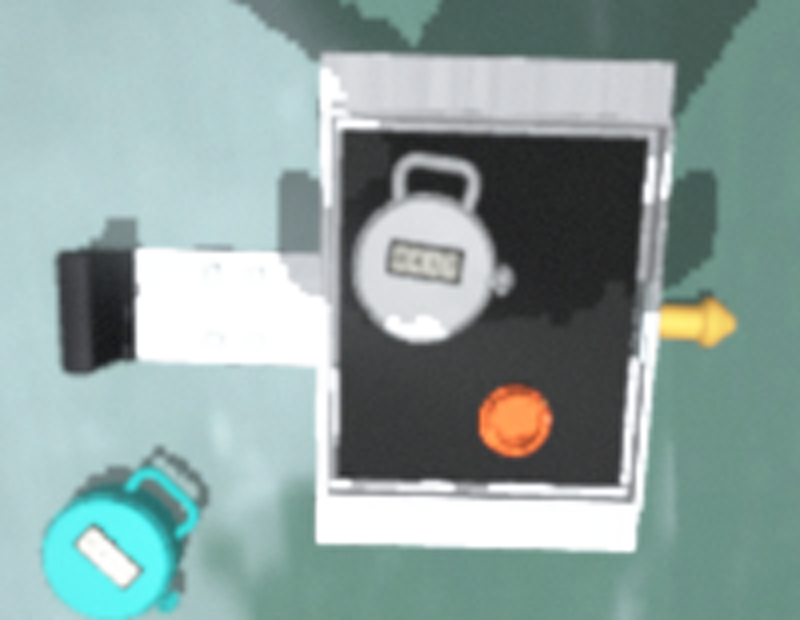

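Run:
```python
from h import *
z=np.load('pics/w2.npz'); K,C,D=z['K'],z['C'],z['d']
f=lambda x,y:(215+(x-1.5)/4,60+(y-1.5)/4)
P={}
for n,p,h in [('gTL',(58,252),.045),('gTR',(96,252),.045),('gBL',(62,372),.045),('gBR',(96,366),.045),('TL',(320,53),.003),('TR',(674,62),.003),('BL',(317,543),.003),('BR',(636,551),.003),('pin tip',(737,323),.008),('neckroot',(660,322),.012),('toT',(200,250),.003),('toB',(200,362),.003)]:
    u,v=f(*p); P[n]=onz(K,C,u,v,h); print(n,P[n].round(4),dep(K,C,u,v,D).round(4))
a=lambda v:np.degrees(np.arctan2(v[1],v[0])).round(2)
print('yaws rear',a(P['TR']-P['BR'])-90,'front',a(P['TL']-P['BL'])-90,'L',a(P['TR']-P['TL']),'R',a(P['BR']-P['BL']))
gc=sum(P[k] for k in ['gTL','gTR','gBL','gBR'])/4; nose=(P['TR']+P['BR'])/2
print(gc,nose,a(nose-gc),np.linalg.norm((nose-gc)[:2]), a(P['pin tip']-gc))
```

```text
gTL [ 0.4537 -0.2331  0.045 ] [ 0.4535 -0.2331  0.0446]
gTR [ 0.4641 -0.2334  0.045 ] [ 0.4613 -0.2335  0.034 ]
gBL [ 0.4512 -0.2657  0.045 ] [ 4.380e-01 -2.706e-01  4.000e-04]
gBR [ 0.4609 -0.2643  0.045 ] [ 0.4593 -0.265   0.0388]
TL [ 0.5254 -0.1792  0.003 ] [ 0.5255 -0.1793  0.0038]
TR [ 0.63   -0.1851  0.003 ] [ 0.6309 -0.1847 -0.0007]
BL [ 0.517  -0.3291  0.003 ] [ 0.5169 -0.3295  0.0017]
BR [ 0.6224 -0.3352  0.003 ] [ 6.229e-01 -3.359e-01  5.000e-04]
pin tip [ 0.6508 -0.2614  0.008 ] [ 0.6531 -0.2621  0.    ]
neckroot [ 0.6261 -0.26    0.012 ] [ 0.6256 -0.2598  0.0144]
toT [ 0.4856 -0.2343  0.003 ] [ 0.4853 -0.2343  0.0014]
toB [ 0.4829 -0.2686  0.003 ] [ 0.4826 -0.2687  0.0016]
yaws rear -2.9099999999999966 front -3.230000000000004 L -3.26 R -3.29
[ 0.45745834 -0.24911933  0.045     ] [ 0.62621517 -0.26015311  0.003     ] -3.74 0.16911715098903057 -3.64
```

```bash
python3 -c "
from h import *
plan([.58,-.0,.27],90,60)"
```

```text
6 -0.04 -0.03 -0.32 0.0498 0.0042 -0.0071 60; -0.04 -0.03 -0.32 0.0498 0.0045 -0.0071 60; -0.04 -0.03 -0.32 0.0498 0.0048 -0.0071 60; -0.04 -0.03 -0.32 0.0498 0.0051 -0.0071 60; -0.04 -0.03 -0.32 0.0497 0.0054 -0.0072 60; -0.04 -0.03 -0.32 0.0497 0.0057 -0.0072 60
```

Emit:
{"op": "drive_tool", "data": {
  "motion": "0 0 -0.3 0.0498 0.0045 -0.0075 60; 0 0 -0.3 0.0498 0.0045 -0.0075 60; 0 0 -0.3 0.0498 0.005 -0.0075 60; 0 0 -0.3 0.0498 0.005 -0.0075 60; 0 0 -0.3 0.0498 0.0055 -0.0075 60; 0 0 -0.3 0.0498 0.0055 -0.0075 60; 0 0 0 0 0 0 60; 0 0 0 0 0 0 60"
}}

```text
clock: 2.5
position: [0.5763, -0.0048, 0.2725]
ee_rot: [-0.003, 0.716, 0.698, -0.004]
contact_force: [0.3, -0.6, 0.0]
width: 0.0514
```

```bash
python3 -c "
from h import *
p,d,K,C=shot('wrist','w3'); where()
cv2.imwrite('pics/w3c.png',cv2.resize(p[:,:,::-1],None,fx=1.25,fy=1.25))"
```

```text
t 2.55 pos [ 0.5763 -0.0048  0.2725] yawx 88.48 z [-8.8e-03 -9.0e-04 -1.0e+00] F [ 0.69  0.26 -0.11] w 0.0508
```

View pics/w3c.png

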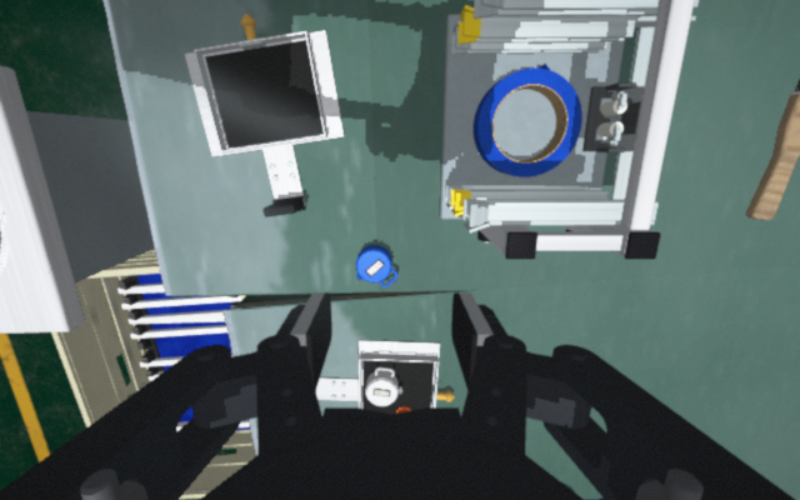

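Emit:
{"op": "drive_tool", "data": {
  "motion": "0 0 -1 0.05 0 0 60; 0 0 0 0.02 0 0 60; 0 0 0 0 0 0 60"
}}

```text
clock: 2.92
position: [0.5778, 0.0604, 0.2716]
ee_rot: [-0.002, 0.713, 0.701, -0.005]
contact_force: [0.2, -0.9, -0.3]
width: 0.0511
```

Run:
```python
from h import *
p,d,K,C=shot('wrist','w4'); where()
cv2.imwrite('pics/w4c.png',cv2.resize(p[0:225,330:630,::-1],None,fx=2.66,fy=2.66,interpolation=cv2.INTER_CUBIC))
X=cloud(K,C,d)
hsv=cv2.cvtColor(p,cv2.COLOR_RGB2HSV)
m=cv2.inRange(hsv,(22,120,100),(34,255,255))
n,l,st,ce=cv2.connectedComponentsWithStats(m)
for i in range(1,n):
    if st[i,4]>30:
        Q=X[l==i]; print(st[i],ce[i].round(1),np.percentile(Q,[3,50,97],axis=0).round(4).tolist())
```

```text
t 2.98 pos [0.5778 0.0597 0.2716] yawx 88.95 z [-0.0102 -0.0043 -0.9999] F [-0.54 -1.02 -0.07] w 0.0512
[365  75  16  23 244] [371.   87.5] [[0.6347, 0.1464, 0.0661], [0.6379, 0.1553, 0.0886], [0.647, 0.1662, 0.0918]]
[358 203  16  23 260] [365.3 213.4] [[0.6311, 0.0003, 0.0664], [0.6367, 0.0132, 0.0876], [0.6456, 0.0203, 0.0923]]
[ 16 299  23  65 100] [ 26.7 330.4] [[-0.954, -1.1173, -0.8223], [-0.9451, -0.9109, -0.8181], [-0.9385, -0.7416, -0.8124]]
[  8 308  23  62  86] [ 19.6 339.3] [[-1.0058, -1.1648, -0.8217], [-0.9991, -0.9784, -0.8168], [-0.9907, -0.801, -0.8129]]
```

View pics/w4c.png

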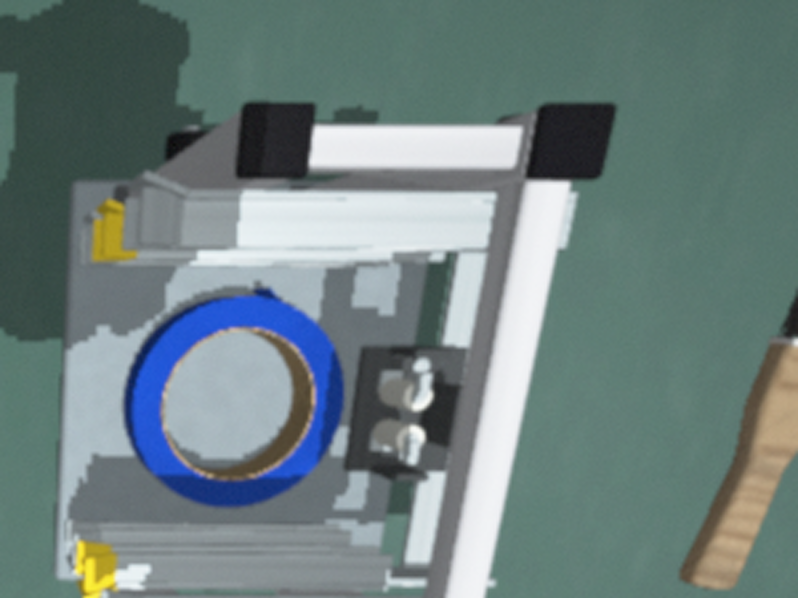

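Emit:
{"op": "drive_tool", "data": {
  "motion": "-10 0 -0.3 0 -0.0125 0.0125 60; -10 0 -0.3 0 -0.018 0.003 60; -10 0 -0.3 0 -0.018 0.003 60; -10 0 0 0 -0.018 0.000 60; -6 0 0 0 -0.018 0 60; 0 0 0 0 0 0 60; 0 0 0 0 0 0 60"
}}

```text
clock: 3.85
position: [0.5047, 0.0498, 0.2218]
ee_rot: [0.281, 0.654, 0.65, 0.266]
contact_force: [0.8, -0.5, 0.2]
width: 0.0514
```

Run:
```python
from h import *
p,d,K,C=shot('wrist','w5'); where()
cv2.imwrite('pics/w5c.png',cv2.resize(p[:,:,::-1],None,fx=1.25,fy=1.25))
```

```text
t 3.9 pos [0.5043 0.05   0.2212] yawx 89.23 z [ 0.712  -0.0217 -0.7019] F [-0.91  0.09 -0.92] w 0.0511
```

View pics/w5c.png

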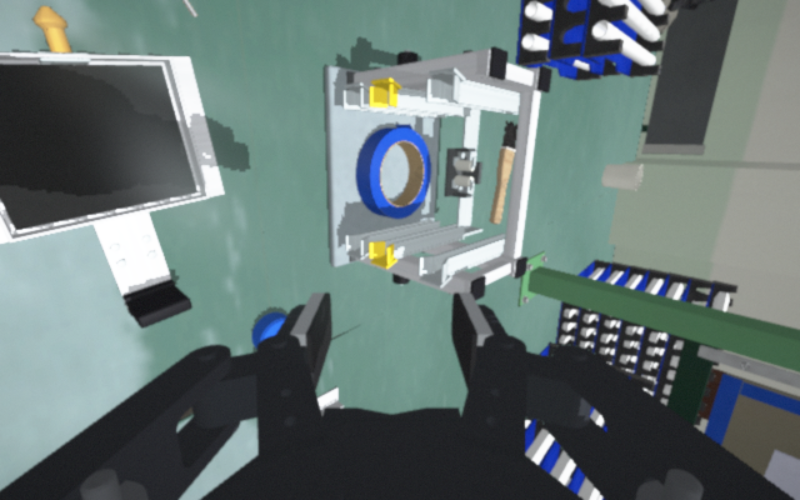

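Run:
```python
from h import *
z=np.load('pics/w5.npz'); p,d,K,C=z['p'],z['d'],z['K'],z['C']
cv2.imwrite('pics/w5d.png',cv2.resize(p[35:240,255:450,::-1],None,fx=4,fy=4,interpolation=cv2.INTER_CUBIC)[:800])
X=cloud(K,C,d)
hsv=cv2.cvtColor(p,cv2.COLOR_RGB2HSV)
m=cv2.inRange(hsv,(22,120,100),(34,255,255))
n,l,st,ce=cv2.connectedComponentsWithStats(m)
for i in range(1,n):
    if st[i,4]>60:
        Q=X[l==i]; print(st[i],ce[i].round(1),np.percentile(Q,[2,50,98],axis=0).round(4).tolist())
        if ce[i][0]>200:
            m2=cv2.erode((l==i).astype(np.uint8),np.ones((2,2)))
            Q=X[m2>0]; print(np.c_[Q[np.argsort(Q[:,2])]][::6].round(4).tolist())
```

```text
[ 40  22  12  19 124] [44.8 31.5] [[0.4321, 0.1687, 0.0105], [0.434, 0.1743, 0.0125], [0.4359, 0.1803, 0.0147]]
[295  62  26  24 459] [306.8  73.8] [[0.6344, 0.1466, 0.0654], [0.6407, 0.1577, 0.072], [0.6497, 0.167, 0.0908]]
[[0.6375, 0.1515, 0.0647], [0.6365, 0.1524, 0.0658], [0.6393, 0.1484, 0.066], [0.6362, 0.1554, 0.0662], [0.6359, 0.1585, 0.0666], [0.6388, 0.1618, 0.0667], [0.64, 0.1526, 0.067], [0.6383, 0.1493, 0.0672], [0.6427, 0.1475, 0.0674], [0.6411, 0.1578, 0.0675], [0.6379, 0.1586, 0.0677], [0.6361, 0.1481, 0.0678], [0.6406, 0.1546, 0.068], [0.6418, 0.1484, 0.0682], [0.6432, 0.1569, 0.0685], [0.64, 0.1472, 0.0686], [0.6415, 0.1577, 0.0687], [0.6429, 0.1578, 0.0689], [0.6412, 0.1638, 0.0691], [0.6425, 0.1588, 0.0693], [0.6439, 0.161, 0.0695], [0.6451, 0.159, 0.0698], [0.645, 0.1475, 0.0698], [0.6449, 0.1579, 0.07], [0.6479, 0.1571, 0.0702], [0.6461, 0.1464, 0.0703], [0.6476, 0.1476, 0.0704], [0.6458, 0.1506, 0.0706], [0.6473, 0.1518, 0.0708], [0.6471, 0.1507, 0.071], [0.6484, 0.1476, 0.0712], [0.6482, 0.1612, 0.0715], [0.6496, 0.1476, 0.0716], [0.6477, 0.1559, 0.0719], [0.
[... 1486 characters left out ...]
6, 0.0716], [0.6318, -0.0, 0.0718], [0.6453, 0.0155, 0.0723], [0.645, 0.0182, 0.0726], [0.6446, 0.0065, 0.073], [0.6387, 0.0027, 0.0736], [0.639, 0.0043, 0.0751], [0.6419, 0.0051, 0.0757], [0.6403, 0.0032, 0.0774], [0.6328, 0.0013, 0.078], [0.6329, 0.0017, 0.0797], [0.6314, 0.0011, 0.0812], [0.6328, 0.0, 0.0832], [0.6454, 0.0129, 0.0846], [0.6446, 0.0146, 0.0854], [0.6441, 0.0057, 0.0859], [0.6432, 0.0048, 0.0868], [0.641, 0.0157, 0.0871], [0.632, 0.0001, 0.0876], [0.6331, -0.0014, 0.0882], [0.6414, 0.0044, 0.0885], [0.6377, 0.0155, 0.0887], [0.6323, 0.0004, 0.089], [0.632, 0.0069, 0.0894], [0.6316, 0.0084, 0.0897], [0.6329, 0.0081, 0.0901], [0.6326, 0.0096, 0.0904], [0.6322, 0.006, 0.0908]]
```

View pics/w5d.png

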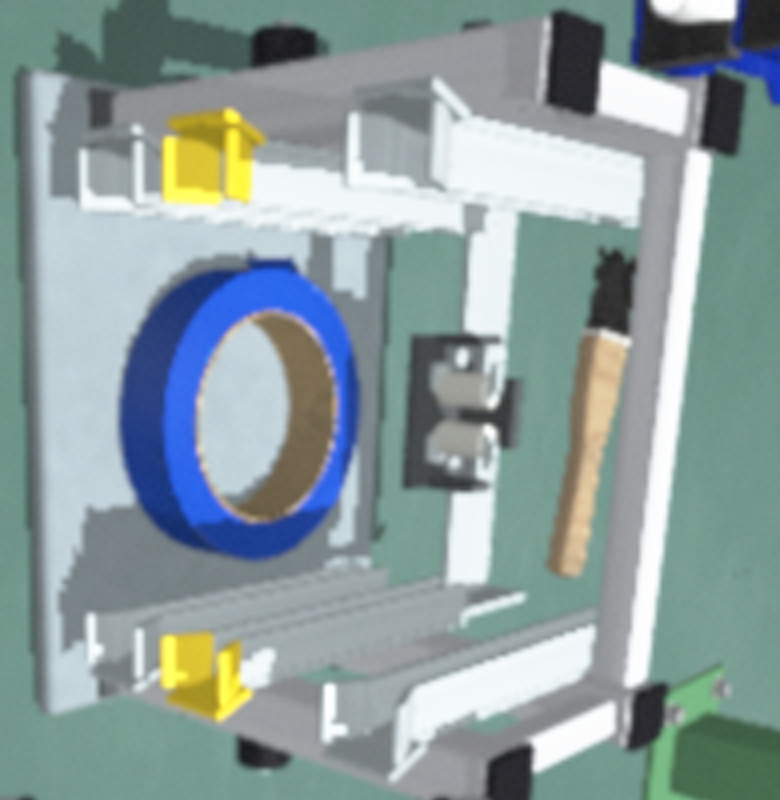

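```bash
python3 - <<'E'
from h import *
for nm in ['w4','w5']:
    z=np.load(f'pics/{nm}.npz'); p,d,K,C=z['p'],z['d'],z['K'],z['C']
    X=cloud(K,C,d).reshape(-1,3)
    for lo,hi in [(.015,.06),(.06,.1),(.125,.165)]:
        for ya,yb in [(-.02,.03),(.135,.185)]:
            s=X[(X[:,0]>.645)&(X[:,0]<.76)&(X[:,1]>ya)&(X[:,1]<yb)&(X[:,2]>lo)&(X[:,2]<hi)]
            h,e=np.histogram(s[:,2],bins=np.arange(lo,hi,.0015)); k=np.argsort(-h)[:4]
            print(nm,lo,ya,len(s),[(round(e[i],4),int(h[i])) for i in sorted(k)])
    # web yaw: uprights/top bars white at z~.171
    s=X[(abs(X[:,2]-.171)<.006)&(X[:,0]>.63)&(X[:,0]<.8)&(X[:,1]>-.05)&(X[:,1]<.22)]
    print('top', np.percentile(s,[1,50,99],axis=0).round(4).tolist())
    b=s[(s[:,1]>.02)&(s[:,1]<.14)]
    if len(b)>50: print('rear bar slope deg',np.degrees(np.polyfit(b[:,1],b[:,0],1)[0]),len(b))
    # base front edge
    s=X[(abs(X[:,2]-.006)<.006)&(X[:,0]>.6)&(X[:,0]<.66)&(X[:,1]>-.02)&(X[:,1]<.18)]
    E=[]
E
python3 - <<'E'
from h import *
# base front edge by image in w5/w4: rim line pixel fit
for nm in ['w4','w5']:
    z=np.load(f'pics/{nm}.npz'); p,d,K,C=z['p'],z['d'],z['K'],z['C']
    hsv=cv2.cvtColor(p,cv2.COLOR_RGB2HSV)
    pts=[]
    for v in range(20,260,3):
        row=hsv[v,200:420,1].astype(float)
        X=[onz(K,C,u,v,.003) for u in range(200,420)]
        for i in range(3,len(row)-3):
            if X[i][0]>.60 and row[i-3:i].mean()>55 and row[i+1:i+4].mean()<35:
                pts.append(X[i]); break
    P=np.array(pts); P=P[(P[:,0]<.66)&(P[:,1]>-.03)&(P[:,1]<.2)]
    c=np.polyfit(P[:,1],P[:,0],1); r=P[:,0]-np.polyval(c,P[:,1]); P=P[abs(r)<.003]; c=np.polyfit(P[:,1],P[:,0],1)
    print(nm,len(P),c,np.degrees(c[0]),P[:,1].min(),P[:,1].max())
E
```

```text
w4 0.015 -0.02 742 [(np.float64(0.033), 88), (np.float64(0.0345), 119), (np.float64(0.045), 108), (np.float64(0.0465), 320)]
w4 0.015 0.135 254 [(np.float64(0.033), 25), (np.float64(0.0345), 52), (np.float64(0.045), 30), (np.float64(0.0465), 68)]
w4 0.06 -0.02 1661 [(np.float64(0.072), 174), (np.float64(0.0825), 203), (np.float64(0.084), 889), (np.float64(0.0855), 255)]
w4 0.06 0.135 597 [(np.float64(0.072), 40), (np.float64(0.0825), 80), (np.float64(0.084), 252), (np.float64(0.0855), 54)]
w4 0.125 -0.02 3942 [(np.float64(0.137), 287), (np.float64(0.149), 1122), (np.float64(0.1505), 519), (np.float64(0.1625), 624)]
w4 0.125 0.135 5546 [(np.float64(0.149), 1780), (np.float64(0.1505), 663), (np.float64(0.161), 504), (np.float64(0.1625), 941)]
top [[0.6587, -0.0172, 0.165], [0.7481, 0.1355, 0.1707], [0.7637, 0.1817, 0.173]]
rear bar slope deg 1.4764452467232871 967
w5 0.015 -0.02 597 [(np.float64(0.033), 100), (np.float64(0.0345), 60), (np.float64(0.045), 163), (np.float64(0.0465), 164)]
w5 0.015 0.135 533 [(np.float64(0.033), 72), (np.float64(0.0345), 38), (np.float64(0.045), 90), (np.float64(0.0465), 84)]
w5 0.06 -0.02 1278 [(np.float64(0.0705), 86), (np.float64(0.072), 118), (np.float64(0.0825), 215), (np.float64(0.084), 475)]
w5 0.06 0.135 1273 [(np.float64(0.0705), 89), (np.float64(0.072), 75), (np.float64(0.0825), 268), (np.float64(0.084), 386)]
w5 0.125 -0.02 2012 [(np.float64(0.137), 241), (np.float64(0.149), 583), (np.float64(0.161), 139), (np.float64(0.1625), 177)]
w5 0.125 0.135 2726 [(np.float64(0.1475), 179), (np.float64(0.149), 764), (np.float64(0.161), 257), (np.float64(0.1625), 196)]
top [[0.6551, -0.0173, 0.1651], [0.6733, 0.1653, 0.1706], [0.7626, 0.1821, 0.1718]]
w4 50 [0.02434522 0.62748107] 1.3948781993114865 -0.018540827098166013 0.18645849625274916
w5 54 [0.02376049 0.62668684] 1.3613760164461681 -0.019347886856433433 0.18545178763852888
```

```bash
python3 -c "
from h import *
plan([.457,-.25,.16],86.7,60,7)"
```

```text
7 6.49 -0.01 0.40 -0.0428 -0.0111 0.0023 60; 6.49 -0.01 0.40 -0.0429 -0.0105 0.0035 60; 6.49 -0.01 0.40 -0.0429 -0.0097 0.0046 60; 6.49 -0.01 0.40 -0.0430 -0.0088 0.0057 60; 6.49 -0.01 0.40 -0.0430 -0.0078 0.0067 60; 6.49 -0.01 0.40 -0.0431 -0.0067 0.0075 60; 6.49 -0.01 0.40 -0.0431 -0.0055 0.0082 60
```

Emit:
{"op": "drive_tool", "data": {
  "motion": "6.5 0 0.4 -0.0428 -0.011 0.0023 60; 6.5 0 0.4 -0.0429 -0.0105 0.0035 60; 6.5 0 0.4 -0.0429 -0.0097 0.0046 60; 6.5 0 0.4 -0.043 -0.009 0.0057 60; 6.5 0 0.4 -0.043 -0.008 0.0067 60; 6.5 0 0.4 -0.043 -0.0067 0.0075 60; 6.5 0 0.4 -0.043 -0.0055 0.008 60; 0 0 0 0 0 0 60"
}}

```text
clock: 4.9
position: [0.4801, -0.2694, 0.1772]
ee_rot: [0.012, 0.728, 0.686, -0.002]
contact_force: [0.1, 0.6, -1.2]
width: 0.0514
```

```bash
python3 -c "
from h import *
where(); plan([.457,-.25,.09],86.7,60,2)
p,d,K,C=shot('wrist','w6'); where()"
```

```text
t 4.9 pos [ 0.4801 -0.2694  0.1772] yawx 86.6 z [ 0.0144 -0.0198 -0.9997] F [ 0.14  0.58 -1.15] w 0.0514
2 0.44 0.54 -0.05 0.0098 -0.0128 0.0432 60; 0.44 0.54 -0.05 0.0094 -0.0125 0.0434 60
t 4.95 pos [ 0.4796 -0.2677  0.1775] yawx 86.63 z [ 0.0153 -0.0189 -0.9997] F [ 0.23  0.52 -0.08] w 0.0514
```

View pics/w6.png

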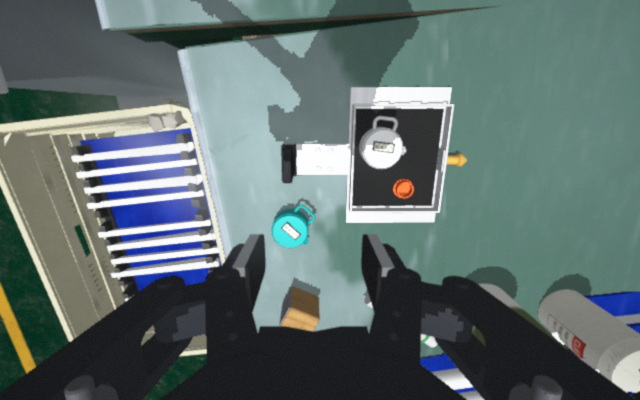

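Emit:
{"op": "drive_tool", "data": {
  "motion": "0.5 0.5 0 0.0098 -0.0128 0.043 60; 0.5 0.5 0 0.0094 -0.0125 0.043 60; 0 0 0 0 0 0 60"
}}

```text
clock: 5.32
position: [0.4607, -0.2495, 0.0928]
ee_rot: [0.004, 0.727, 0.686, 0.001]
contact_force: [0.9, 1.0, 0.6]
width: 0.0512
```

```bash
python3 -c "
from h import *
p,d,K,C=shot('wrist','w7'); where()
plan([.457,-.25,.07],86.7,60,2)"
```

```text
t 5.38 pos [ 0.4629 -0.2512  0.0948] yawx 86.66 z [ 0.0111 -0.0077 -0.9999] F [ 0.97 -0.91  0.68] w 0.051
2 0.33 0.20 -0.02 0.0005 -0.0031 0.0124 60; 0.33 0.20 -0.02 0.0005 -0.0030 0.0124 60
```

View pics/w7.png

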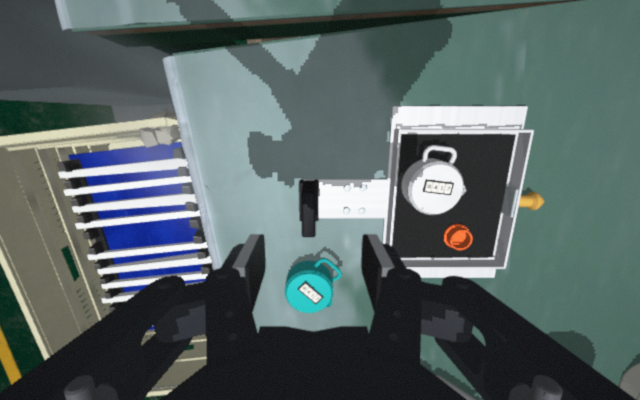

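```bash
python3 -c "
from h import *
z=np.load('pics/w7.npz'); K,C,D,p=z['K'],z['C'],z['d'],z['p']
X=cloud(K,C,D); s=X[170:245,290:330].reshape(-1,3); s=s[(s[:,2]>.041)&(s[:,2]<.05)]
print(len(s),np.percentile(s,[1,50,99],axis=0).round(4), s.mean(0))
cv2.imwrite('pics/w7c.png',cv2.resize(p[165:250,280:340,::-1],None,fx=6,fy=6))
plan([.457,-.25,.07],86.7,60,2)"
```

```text
635 [[ 0.4509 -0.265   0.0426]
 [ 0.4562 -0.2479  0.045 ]
 [ 0.4614 -0.2323  0.0464]] [ 0.45622439 -0.24805476  0.04492031]
2 0.33 0.20 -0.02 0.0005 -0.0031 0.0124 60; 0.33 0.20 -0.02 0.0005 -0.0030 0.0124 60
```

View pics/w7c.png

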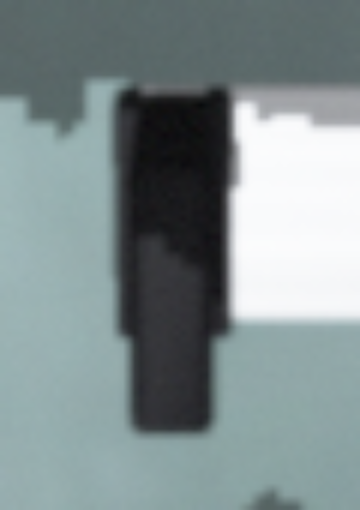

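Emit:
{"op": "drive_tool", "data": {
  "motion": "0.3 0.2 0 0.001 -0.004 0.02 60; 0.3 0.2 0 0.001 -0.004 0.02 60; 0 0 0 0 0 0 60"
}}

```text
clock: 5.75
position: [0.4632, -0.2534, 0.0622]
ee_rot: [0.009, 0.727, 0.687, 0.002]
contact_force: [0.8, 0.1, 0.3]
width: 0.0512
```

```bash
python3 -c "
from h import *
where(); plan([.4565,-.249,.012],86.7,60,3)"
```

```text
t 5.75 pos [ 0.4632 -0.2534  0.0622] yawx 86.73 z [ 0.0163 -0.0107 -0.9998] F [0.77 0.11 0.31] w 0.0512
3 0.32 0.19 0.01 0.0015 -0.0026 0.0167 60; 0.32 0.19 0.01 0.0014 -0.0025 0.0167 60; 0.32 0.19 0.01 0.0014 -0.0024 0.0167 60
```

Emit:
{"op": "drive_tool", "data": {
  "motion": "0.5 0.3 0 0.002 -0.004 0.015 60; 0.5 0.3 0 0.002 -0.004 0.015 60; 0 0 0 0 0 0.005 60"
}}

```text
clock: 6.12
position: [0.459, -0.2511, 0.0291]
ee_rot: [0.003, 0.727, 0.687, 0.001]
contact_force: [-0.7, -0.1, -0.2]
width: 0.0512
```

```bash
python3 -c "
from h import *
where(); plan([.4565,-.249,.012],86.7,60,2)"
```

```text
t 6.12 pos [ 0.459  -0.2511  0.0291] yawx 86.77 z [ 0.0058 -0.004  -1.    ] F [-0.65 -0.05 -0.2 ] w 0.0512
2 0.17 0.10 0.03 0.0010 -0.0013 0.0085 60; 0.17 0.10 0.03 0.0010 -0.0013 0.0086 60
```

Emit:
{"op": "drive_tool", "data": {
  "motion": "0.3 0.2 0 0.0015 -0.002 0.009 60; 0.2 0.1 0 0.001 -0.001 0.007 60; 0 0 0 0 0 0 60"
}}

```text
clock: 6.5
position: [0.4557, -0.2481, 0.0114]
ee_rot: [-0.003, 0.727, 0.687, -0.001]
contact_force: [-0.0, 0.8, -0.4]
width: 0.0511
```

```bash
python3 -c "
from h import *
where(); plan([.4565,-.249,.012],86.7,60,1)"
```

```text
t 6.5 pos [ 0.4557 -0.2481  0.0114] yawx 86.76 z [-0.0042  0.003  -1.    ] F [-0.01  0.83 -0.38] w 0.0511
1 -0.25 -0.16 0.06 -0.0008 0.0008 -0.0007 60
```

Emit:
{"op": "drive_tool", "data": {
  "motion": "-0.2 -0.1 0 0 0 0 0; 0 0 0 0 0 0 0; 0 0 0 0 0 0 0; 0 0 0 0 0 0 0; 0 0 0 0 0 0 0; 0 0 0 0 0 0 0",
  "newtons": 80
}}

```text
clock: 7.25
position: [0.4562, -0.2485, 0.0119]
ee_rot: [0.0, 0.727, 0.687, 0.0]
contact_force: [-0.4, -0.2, -1.6]
width: 0.0089
```

```bash
python3 -c "
from h import *
where()"
```

```text
t 7.25 pos [ 0.4562 -0.2485  0.0119] yawx 86.75 z [ 6.e-04  0.e+00 -1.e+00] F [-0.4  -0.24 -1.59] w 0.0089
```

Emit:
{"op": "drive_tool", "data": {
  "motion": "0 0 0 0 0 -0.01 0; 0 0 0 0 0 -0.02 0; 0 0 0 0 0 -0.03 0; 0 0 0 0 -0.005 -0.03 0; 0 0 0 0.01 -0.005 -0.02 0; 0 0 0 0.01 -0.005 -0.01 0; 0 0 0 0.01 0 0 0"
}}

```text
clock: 8.12
position: [0.4404, -0.216, 0.137]
ee_rot: [-0.002, 0.727, 0.687, -0.001]
contact_force: [-0.2, 0.0, -2.3]
width: 0.0087
```

```bash
python3 -c "
from h import *
where(); plan([.417,.0886,.13],88.6,0,9); shot('wrist','w8')"
```

```text
t 8.12 pos [ 0.4404 -0.216   0.137 ] yawx 86.74 z [-0.0035  0.0018 -1.    ] F [-0.23  0.02 -2.33] w 0.0087
9 -0.02 -0.01 -0.21 0.0336 -0.0045 0.0009 0; -0.02 -0.01 -0.21 0.0337 -0.0044 0.0008 0; -0.02 -0.01 -0.21 0.0337 -0.0043 0.0008 0; -0.02 -0.01 -0.21 0.0337 -0.0042 0.0008 0; -0.02 -0.01 -0.21 0.0337 -0.0040 0.0008 0; -0.02 -0.01 -0.21 0.0337 -0.0039 0.0008 0; -0.02 -0.01 -0.21 0.0337 -0.0038 0.0008 0; -0.02 -0.01 -0.21 0.0337 -0.0037 0.0008 0; -0.02 -0.01 -0.21 0.0338 -0.0035 0.0008 0
```

View pics/w8.png

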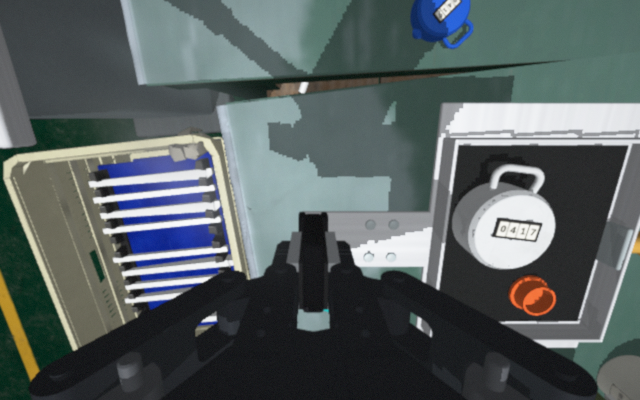

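Emit:
{"op": "drive_tool", "data": {
  "motion": "0 0 -0.2 0.02 -0.004 0 0; 0 0 -0.2 0.034 -0.0045 0 0; 0 0 -0.2 0.034 -0.0045 0 0; 0 0 -0.2 0.036 -0.0045 0 0; 0 0 -0.2 0.036 -0.004 0 0; 0 0 -0.2 0.036 -0.004 0 0; 0 0 -0.2 0.036 -0.0035 0 0; 0 0 -0.2 0.034 -0.003 0 0; 0 0 -0.2 0.022 -0.003 0 0; 0 0 0 0.01 0 0 0; 0 0 0 0 0 0 0"
}}

```text
clock: 9.55
position: [0.4047, 0.1047, 0.1301]
ee_rot: [-0.014, 0.714, 0.7, -0.005]
contact_force: [0.6, -0.1, -2.1]
width: 0.0089
```

Run:
```python
from h import *
where(); p,d,K,C=shot('wrist','w9'); where(); plan([.417,.0886,.0865],88.6,0,3)
X=cloud(K,C,d)
np.set_printoptions(suppress=True)
```

```text
t 9.55 pos [0.4047 0.1047 0.1301] yawx 88.82 z [-0.0269  0.0129 -0.9996] F [ 0.59 -0.07 -2.15] w 0.0089
t 9.6 pos [0.4046 0.1043 0.1301] yawx 88.78 z [-0.0273  0.0128 -0.9995] F [-0.05 -0.94 -1.67] w 0.0093
3 -0.53 -0.23 0.06 -0.0053 0.0046 0.0143 0; -0.53 -0.23 0.06 -0.0053 0.0045 0.0144 0; -0.53 -0.23 0.06 -0.0052 0.0044 0.0145 0
```

View pics/w9.png

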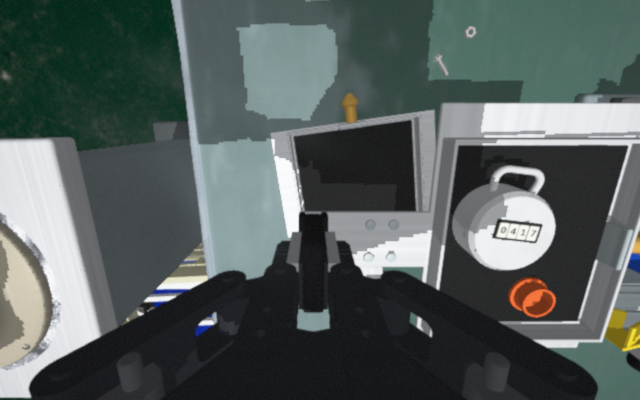

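```bash
cat >> h.py <<'E'
def tilt(tag,Tt):
    z=np.load(f'pics/{tag}.npz'); K,C,D,p=z['K'],z['C'],z['d'],z['p']
    X=cloud(K,C,D); Xt=(X-Tt[:3,3])@Tt[:3,:3]
    g=p.max(2); m=np.zeros(D.shape,bool); m[150:315,465:610]=True; m&=(g<60)
    Q=Xt[m]; med=np.median(Q[:,2]); Q=Q[abs(Q[:,2]-med)<.004]
    A=np.c_[Q[:,0],Q[:,1],np.ones(len(Q))]; c=np.linalg.lstsq(A,Q[:,2],rcond=None)[0]
    r=Q[:,2]-A@c; k=abs(r)<.0015; c=np.linalg.lstsq(A[k],Q[k,2],rcond=None)[0]
    print(tag,'floor plane z=ax+by+c (tool)',c.round(4),len(Q))
E
python3 - <<'E'
from h import *
for t in ['w8','w9']:
    z=np.load(f'pics/{t}.npz'); m=camera_model('wrist')['T_tool_cam']; tilt(t,z['C']@np.linalg.inv(m))
E
```

```text
w8 floor plane z=ax+by+c (tool) [0.0017 0.0038 0.0075] 13224
w9 floor plane z=ax+by+c (tool) [0.0013 0.0041 0.0075] 13257
```

Emit:
{"op": "drive_tool", "data": {
  "motion": "-0.6 -0.3 0 -0.006 0.004 0.01 0; -0.6 -0.3 0 -0.006 0.004 0.014 0; -0.4 -0.2 0 -0.005 0.003 0.01 0; 0 0 0 0 0 0.005 0"
}}

```text
clock: 10.1
position: [0.4158, 0.084, 0.0897]
ee_rot: [0.002, 0.716, 0.698, -0.001]
contact_force: [-0.7, -0.3, -2.3]
width: 0.009
```

```bash
python3 -c "
from h import *
where(); plan([.417,.0886,.0875],88.6,0,3)"
```

```text
t 10.1 pos [0.4158 0.084  0.0897] yawx 88.57 z [ 0.002  -0.0035 -1.    ] F [-0.66 -0.28 -2.29] w 0.009
3 0.04 0.07 -0.01 0.0016 0.0004 0.0007 0; 0.04 0.07 -0.01 0.0016 0.0004 0.0007 0; 0.04 0.07 -0.01 0.0016 0.0004 0.0007 0
```

Emit:
{"op": "drive_tool", "data": {
  "motion": "0 0.1 0 0.004 0.001 0.002 0; 0 0 0 0.001 0 0 0; 0 0 0 0 0 0 0"
}}

```text
clock: 10.48
position: [0.4172, 0.0891, 0.0877]
ee_rot: [0.001, 0.716, 0.698, 0.0]
contact_force: [-0.0, -0.2, -2.3]
width: 0.0091
```

Run:
```python
from h import *
where()
p,d,K,C=shot('top','t10'); cv2.imwrite('pics/t10c.png',cv2.resize(p[130:290,200:360,::-1],None,fx=4,fy=4,interpolation=cv2.INTER_CUBIC)[:600])
p,d,K,C=shot('scene','s10'); cv2.imwrite('pics/s10c.png',cv2.resize(p[120:240,200:380,::-1],None,fx=4,fy=4,interpolation=cv2.INTER_CUBIC))
where()
```

```text
t 10.47 pos [0.4172 0.0891 0.0877] yawx 88.52 z [ 0.002  -0.0013 -1.    ] F [-0.05 -0.19 -2.3 ] w 0.0091
t 10.57 pos [0.4172 0.0891 0.0877] yawx 88.52 z [ 0.0021 -0.0014 -1.    ] F [ 0.01  0.91 -1.47] w 0.0089
```

View pics/t10c.png

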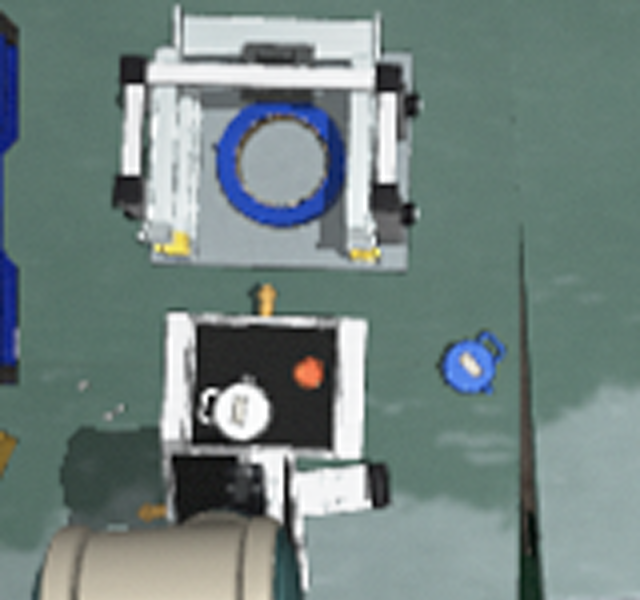

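View pics/s10c.png

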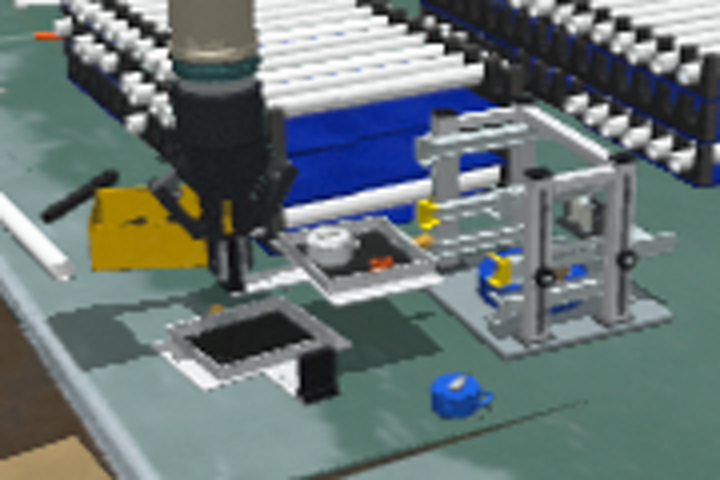

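Run:
```python
from h import *
z=np.load('pics/t10.npz'); K,C,D,p=z['K'],z['C'],z['d'],z['p']
f=lambda x,y:(200+(x-1.5)/4,130+(y-1.5)/4)
for n,q,h in [('TL',(166,312),.078),('TR',(367,319),.078),('BL',(161,452),.078),('BR',(361,459),.078),('pin',(265,283),.083)]:
    u,v=f(*q); print(n,onz(K,C,u,v,h).round(4))
# yellow y extents at top flare
hsv=cv2.cvtColor(p,cv2.COLOR_RGB2HSV); m=cv2.inRange(hsv,(20,110,100),(34,255,255)); X=cloud(K,C,D)
for a,b in [(235,250),(282,298)]:
    mm=np.zeros_like(m); mm[180:200,a:b]=m[180:200,a:b]; v,u=np.nonzero(mm)
    print(u.min(),u.max(),v.min(),v.max(),onz(K,C,u.min()-.5,v.mean(),.088),onz(K,C,u.max()+.5,v.mean(),.088), onz(K,C,u.mean(),v.max()+.5,.07))
T=T_of()
nose=T@[0,.17,.0122,1]; M=np.array([.647,.083,.0728]); a=np.radians(-1.4); Rm=np.array([[np.cos(a),-np.sin(a),0],[np.sin(a),np.cos(a),0],[0,0,1]])
print('nose in mouth',(Rm.T@(nose[:3]-M)).round(4))
```

```text
TL [0.5897 0.1616 0.078 ]
TR [0.5851 0.0088 0.078 ]
BL [0.4837 0.1632 0.078 ]
BR [0.479  0.0124 0.078 ]
pin [0.6118 0.0863 0.083 ]
239 246 188 193 [0.63952182 0.16876936 0.088     ] [0.6396748  0.14464159 0.088     ] [0.63374309 0.155792   0.07      ]
288 294 192 194 [0.63367017 0.02057356 0.088     ] [ 0.63380201 -0.00064418  0.088     ] [0.63154374 0.01079698 0.07      ]
nose in mouth [-0.0598  0.0002  0.0031]
```

Add to h.py:
```python
def nose():
    where(); s=get_state(); T=T_of(s); n=T@[0,.17,.0122,1]; M=np.array([.647,.083,.0728]); a=np.radians(-1.4); Rm=np.array([[np.cos(a),-np.sin(a),0],[np.sin(a),np.cos(a),0],[0,0,1]])
    x=T[:3,0]; y=T[:3,1]
    print('nose mm',((Rm.T@(n[:3]-M))*1000).round(2),'yaw rack',(np.degrees(np.arctan2(x[1],x[0]))-88.6).round(2),'pitch(nose up)',np.degrees(y[2]).round(2),'roll',np.degrees(x[2]).round(2),'Frack',(Rm.T@s['contact_force']).round(1),'M',s['moment'].round(2))
```

```text
(no output)
```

Emit:
{"op": "drive_tool", "data": {
  "motion": "0 0 0 0 0.01 0 0; 0 0 0 0 0.015 0 0; 0 0 0 0 0.01 0 0; 0 0 0 0 0 0 0"
}}

```text
clock: 11.08
position: [0.4564, 0.0882, 0.0883]
ee_rot: [0.002, 0.716, 0.698, 0.001]
contact_force: [0.0, 0.1, -1.4]
width: 0.0089
```

```bash
python3 -c "
from h import *
nose()"
```

```text
t 11.07 pos [0.4564 0.0882 0.0883] yawx 88.53 z [ 0.005  -0.0013 -1.    ] F [ 0.02  0.07 -1.38] w 0.0089
nose mm [-20.58   0.33   4.2 ] yaw rack -0.07 pitch(nose up) 0.29 roll -0.07 Frack [ 0.   0.1 -1.4] M [-0.05  0.21 -0.  ]
```

Emit:
{"op": "drive_tool", "data": {
  "motion": "0.3 0 0 0 0.005 0.001 0; 0 0 0 0 0.01 0.001 0; 0 0 0 0 0.01 0 0; 0 0 0 0 0.008 0 0; 0 0 0 0 0 0 0"
}}

```text
clock: 11.7
position: [0.4915, 0.0872, 0.0858]
ee_rot: [-0.0, 0.716, 0.698, -0.001]
contact_force: [0.1, -0.0, -1.7]
width: 0.0085
```

```bash
python3 -c "
from h import *
nose()"
```

```text
t 11.7 pos [0.4915 0.0872 0.0858] yawx 88.52 z [-0.0016 -0.0012 -1.    ] F [ 0.14 -0.01 -1.7 ] w 0.0085
nose mm [14.44  0.18  0.52] yaw rack -0.08 pitch(nose up) -0.09 roll -0.07 Frack [ 0.1 -0.  -1.7] M [0.   0.19 0.03]
```

Emit:
{"op": "drive_tool", "data": {
  "motion": "0 0 0 0 0.006 -0.0008 0; 0 0 0 0 0.01 -0.0004 0; 0 0 0 0 0.01 0 0; 0 0 0 0 0.006 0 0; 0 0 0 0 0 0 0"
}}

```text
clock: 12.32
position: [0.5257, 0.0863, 0.087]
ee_rot: [-0.0, 0.716, 0.698, -0.001]
contact_force: [-0.1, -0.7, -0.7]
width: 0.0089
```

```bash
python3 -c "
from h import *
nose()
p,d,K,C=shot('scene','s11'); cv2.imwrite('pics/s11c.png',cv2.resize(p[120:240,220:380,::-1],None,fx=5,fy=5,interpolation=cv2.INTER_CUBIC))
shot('wrist','w11')"
```

```text
t 12.32 pos [0.5257 0.0863 0.087 ] yawx 88.52 z [-0.0018 -0.0012 -1.    ] F [-0.07 -0.66 -0.71] w 0.0089
nose mm [48.61  0.13  1.66] yaw rack -0.08 pitch(nose up) -0.1 roll -0.07 Frack [-0.1 -0.7 -0.7] M [0.   0.2  0.02]
```

View pics/s11c.png

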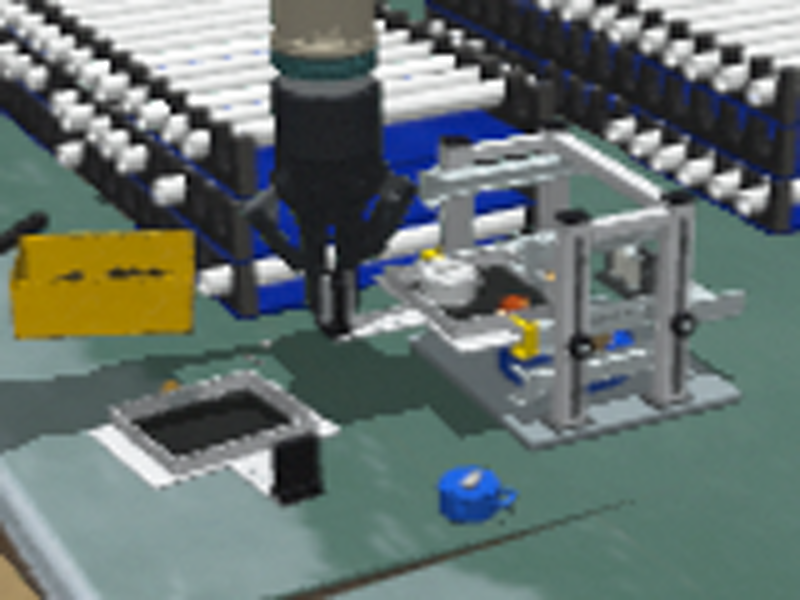

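View pics/w11.png

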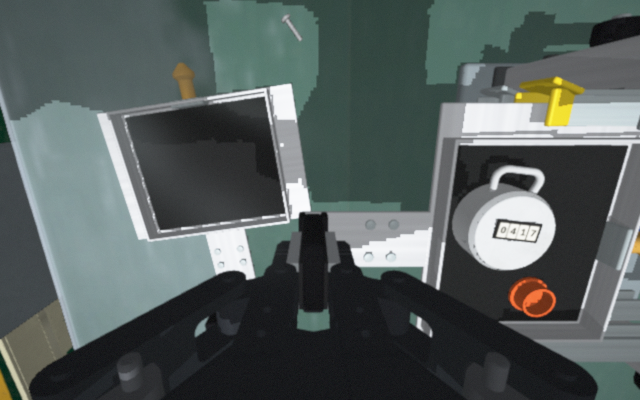

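Emit:
{"op": "drive_tool", "data": {
  "motion": "0.1 0 0 0 0.006 0.0003 0; 0 0 0 0 0.01 0.0003 0; 0 0 0 0 0.01 0 0; 0 0 0 0 0.004 0 0; 0 0 0 0 0 0 0"
}}

```text
clock: 13.05
position: [0.5569, 0.0856, 0.086]
ee_rot: [-0.001, 0.716, 0.698, -0.002]
contact_force: [-0.8, 0.9, -1.8]
width: 0.009
```

Run:
```python
from h import *
nose()
z=np.load('pics/w5.npz'); K,C,D=z['K'],z['C'],z['d']; X=cloud(K,C,D)
M=np.array([.647,.083,.0728]); a=np.radians(-1.4); Rm=np.array([[np.cos(a),-np.sin(a),0],[np.sin(a),np.cos(a),0],[0,0,1]])
Y=(X-M)@Rm
for u,v in [(440,385),(460,385),(480,385),(440,440),(460,440),(480,440),(425,410),(450,412),(510,410)]:
    print((u,v),(Y[35+v//4,255+u//4]*1000).round(1))
```

```text
t 13.05 pos [0.5569 0.0856 0.086 ] yawx 88.53 z [-0.0044 -0.0012 -1.    ] F [-0.84  0.86 -1.85] w 0.009
nose mm [79.82  0.18  0.29] yaw rack -0.07 pitch(nose up) -0.25 roll -0.07 Frack [-0.9  0.8 -1.8] M [-0.    0.2  -0.03]
(440, 385) [115.5   9.8   0.8]
(460, 385) [115.   10.3   9.8]
(480, 385) [114.   10.8  18.8]
(440, 440) [116.3 -10.4   2. ]
(460, 440) [115.3  -9.5  11.3]
(480, 440) [115.   -8.8  19.9]
(425, 410) [116.3   0.7  -6.1]
(450, 412) [133.   -1.5  -6.6]
(510, 410) [137.3   1.4  16.8]
```

Emit:
{"op": "drive_tool", "data": {
  "motion": "-0.2 0 0 0 0.004 -0.0005 0; 0 0 0 0 0.003 0 0; 0 0 0 0 0.002 0 0"
}}

```text
clock: 13.42
position: [0.5657, 0.0854, 0.0864]
ee_rot: [-0.0, 0.716, 0.698, -0.001]
contact_force: [0.4, 0.2, -1.2]
width: 0.0088
```

```bash
python3 -c "
from h import *
nose()"
```

```text
t 13.43 pos [0.5657 0.0854 0.0864] yawx 88.54 z [-0.0017 -0.0013 -1.    ] F [ 0.43  0.24 -1.17] w 0.0088
nose mm [88.63  0.16  1.14] yaw rack -0.06 pitch(nose up) -0.1 roll -0.08 Frack [ 0.4  0.3 -1.2] M [-0.05  0.16 -0.04]
```

Emit:
{"op": "drive_tool", "data": {
  "motion": "0 0 0 0 0.002 0 0; 0 0 0 0 0.002 0 0; 0 0 0 0 0.002 0 0"
}}

```text
clock: 13.8
position: [0.5719, 0.0852, 0.0865]
ee_rot: [-0.0, 0.716, 0.698, -0.001]
contact_force: [-1.5, 0.5, -2.0]
width: 0.0088
```

```bash
python3 -c "
from h import *
nose()"
```

```text
t 13.8 pos [0.5719 0.0852 0.0865] yawx 88.54 z [-0.0018 -0.0013 -1.    ] F [-1.51  0.49 -1.99] w 0.0088
nose mm [94.88  0.21  1.18] yaw rack -0.06 pitch(nose up) -0.1 roll -0.08 Frack [-1.5  0.5 -2. ] M [-0.01  0.2  -0.02]
```

Emit:
{"op": "drive_tool", "data": {
  "motion": "0 0 0 0 0.0015 0 0; 0 0 0 0 0.0015 0 0"
}}

```text
clock: 14.05
position: [0.5748, 0.0854, 0.0864]
ee_rot: [-0.001, 0.716, 0.698, -0.001]
contact_force: [-1.8, 0.1, -1.4]
width: 0.0088
```

```bash
python3 -c "
from h import *
nose()"
```

```text
t 14.05 pos [0.5748 0.0854 0.0864] yawx 88.56 z [-2.6e-03 -9.0e-04 -1.0e+00] F [-1.78  0.11 -1.37] w 0.0088
nose mm [97.73  0.46  1.01] yaw rack -0.04 pitch(nose up) -0.15 roll -0.06 Frack [-1.8  0.1 -1.4] M [0.14 0.3  0.1 ]
```

Emit:
{"op": "drive_tool", "data": {
  "motion": "0 0 0 0 0.0015 0 0; 0 0 0 0 0.0015 0 0"
}}

```text
clock: 14.3
position: [0.576, 0.0855, 0.0863]
ee_rot: [-0.002, 0.716, 0.698, -0.003]
contact_force: [-3.8, 0.5, 0.9]
width: 0.009
```

```bash
python3 -c "
from h import *
nose()"
```

```text
t 14.3 pos [0.576  0.0855 0.0863] yawx 88.58 z [-6.3e-03 -8.0e-04 -1.0e+00] F [-3.79  0.47  0.93] w 0.009
nose mm [98.91  0.72  0.24] yaw rack -0.02 pitch(nose up) -0.36 roll -0.05 Frack [-3.8  0.4  0.9] M [0.09 0.42 0.06]
```

Emit:
{"op": "drive_tool", "data": {
  "motion": "-0.2 0 0 0 0.002 0 0; -0.1 0 0 0 0.002 0 0"
}}

```text
clock: 14.55
position: [0.5771, 0.0856, 0.086]
ee_rot: [-0.002, 0.716, 0.698, -0.003]
contact_force: [-5.9, 1.3, 1.5]
width: 0.0089
```

```bash
python3 -c "
from h import *
nose()"
```

```text
t 14.55 pos [0.5771 0.0856 0.086 ] yawx 88.59 z [-6.9e-03 -9.0e-04 -1.0e+00] F [-5.92  1.32  1.47] w 0.0089
nose mm [99.99  0.79 -0.16] yaw rack -0.01 pitch(nose up) -0.39 roll -0.06 Frack [-6.   1.2  1.5] M [0.07 0.58 0.13]
```

Emit:
{"op": "drive_tool", "data": {
  "motion": "-0.4 0 0 0 0.002 -0.0004 0; -0.2 0 0 0 0.002 -0.0002 0"
}}

```text
clock: 14.8
position: [0.5773, 0.0855, 0.0859]
ee_rot: [-0.001, 0.716, 0.698, -0.002]
contact_force: [-6.7, 0.5, 1.4]
width: 0.0088
```

```bash
python3 -c "
from h import *
nose()"
```

```text
t 14.8 pos [0.5773 0.0855 0.0859] yawx 88.59 z [-0.0041 -0.0013 -1.    ] F [-6.66  0.48  1.41] w 0.0088
nose mm [100.24   0.73   0.23] yaw rack -0.01 pitch(nose up) -0.23 roll -0.08 Frack [-6.7  0.3  1.4] M [0.1  0.76 0.06]
```

Emit:
{"op": "drive_tool", "data": {
  "motion": "-0.3 0 0 0 0.003 0 0; -0.2 0 0 0 0.003 0 0"
}}

```text
clock: 15.05
position: [0.5793, 0.0854, 0.0854]
ee_rot: [-0.001, 0.716, 0.698, -0.002]
contact_force: [-6.3, 0.7, 2.5]
width: 0.0091
```

```bash
python3 -c "
from h import *
nose()"
```

```text
t 15.05 pos [0.5793 0.0854 0.0854] yawx 88.6 z [-0.0031 -0.0016 -1.    ] F [-6.29  0.69  2.47] w 0.0091
nose mm [102.2    0.76  -0.15] yaw rack -0.0 pitch(nose up) -0.18 roll -0.1 Frack [-6.3  0.5  2.5] M [0.08 0.52 0.13]
```

Emit:
{"op": "drive_tool", "data": {
  "motion": "-0.2 0 0 0 0.0025 -0.0005 0; -0.1 0 0 0 0.0025 -0.0003 0"
}}

```text
clock: 15.3
position: [0.5836, 0.0853, 0.086]
ee_rot: [0.001, 0.716, 0.698, -0.0]
contact_force: [-0.6, 1.0, -1.6]
width: 0.009
```

```bash
python3 -c "
from h import *
nose()"
```

```text
t 15.3 pos [0.5836 0.0853 0.086 ] yawx 88.6 z [ 0.001  -0.0018 -1.    ] F [-0.58  1.02 -1.55] w 0.009
nose mm [106.62   0.75   1.16] yaw rack -0.0 pitch(nose up) 0.06 roll -0.1 Frack [-0.6  1.  -1.6] M [0.1  0.39 0.07]
```

Emit:
{"op": "drive_tool", "data": {
  "motion": "0 0 0 0 0.0015 0.0003 0; 0 0 0 0 0.0015 0 0"
}}

```text
clock: 15.55
position: [0.5896, 0.0851, 0.0856]
ee_rot: [0.003, 0.716, 0.698, 0.001]
contact_force: [-1.0, 0.5, -3.1]
width: 0.0087
```

```bash
python3 -c "
from h import *
nose()"
```

```text
t 15.55 pos [0.5896 0.0851 0.0856] yawx 88.59 z [ 0.0059 -0.0018 -1.    ] F [-1.05  0.53 -3.13] w 0.0087
nose mm [112.66   0.66   1.64] yaw rack -0.01 pitch(nose up) 0.34 roll -0.1 Frack [-1.1  0.5 -3.1] M [0.09 0.48 0.09]
```

Emit:
{"op": "drive_tool", "data": {
  "motion": "0.3 0 0 0 0.001 0.0003 0; 0.1 0 0 0 0.001 0.0003 0"
}}

```text
clock: 15.8
position: [0.5917, 0.0851, 0.0853]
ee_rot: [-0.0, 0.716, 0.698, -0.001]
contact_force: [-3.4, 0.5, 0.7]
width: 0.0092
```

```bash
python3 -c "
from h import *
nose()"
```

```text
t 15.8 pos [0.5917 0.0851 0.0853] yawx 88.59 z [-0.0019 -0.0015 -1.    ] F [-3.39  0.51  0.71] w 0.0092
nose mm [1.1463e+02 6.8000e-01 1.0000e-02] yaw rack -0.01 pitch(nose up) -0.1 roll -0.09 Frack [-3.4  0.4  0.7] M [0.09 0.27 0.11]
```

Likely on the stop. I'll press gradually.

Emit:
{"op": "drive_tool", "data": {
  "motion": "0 0 0 0 0.002 0 0; 0 0 0 0 0.002 0 0"
}}

```text
clock: 16.05
position: [0.5917, 0.0852, 0.0857]
ee_rot: [-0.003, 0.716, 0.698, -0.004]
contact_force: [-6.9, 0.3, 4.5]
width: 0.0092
```

```bash
python3 -c "
from h import *
nose()"
```

```text
t 16.05 pos [0.5917 0.0852 0.0857] yawx 88.6 z [-0.0097 -0.0016 -1.    ] F [-6.89  0.31  4.53] w 0.0092
nose mm [114.54   0.81  -0.9 ] yaw rack -0.0 pitch(nose up) -0.55 roll -0.1 Frack [-6.9  0.1  4.5] M [0.09 0.35 0.02]
```

Emit:
{"op": "drive_tool", "data": {
  "motion": "-0.5 0 0 0 0.003 -0.0002 0; -0.3 0 0 0 0.003 -0.0002 0"
}}

```text
clock: 16.3
position: [0.5918, 0.0852, 0.086]
ee_rot: [-0.002, 0.716, 0.698, -0.003]
contact_force: [-7.1, -0.5, 2.8]
width: 0.0088
```

```bash
python3 -c "
from h import *
nose()"
```

```text
t 16.3 pos [0.5918 0.0852 0.086 ] yawx 88.61 z [-0.0071 -0.0021 -1.    ] F [-7.09 -0.52  2.81] w 0.0088
nose mm [114.65   0.8   -0.17] yaw rack 0.01 pitch(nose up) -0.4 roll -0.13 Frack [-7.1 -0.7  2.8] M [ 0.06  0.69 -0.02]
```

Emit:
{"op": "drive_tool", "data": {
  "motion": "-0.3 0 0 0 0.0045 0 0; -0.2 0 0 0 0.0045 0 0"
}}

```text
clock: 16.55
position: [0.5917, 0.0852, 0.0858]
ee_rot: [-0.005, 0.716, 0.699, -0.007]
contact_force: [-12.7, 0.3, 7.9]
width: 0.0088
```

```bash
python3 -c "
from h import *
nose()"
```

```text
t 16.55 pos [0.5917 0.0852 0.0858] yawx 88.62 z [-0.0159 -0.0025 -0.9999] F [-12.75   0.29   7.93] w 0.0088
nose mm [114.42   0.9   -1.85] yaw rack 0.02 pitch(nose up) -0.91 roll -0.17 Frack [-12.8  -0.    7.9] M [0.08 0.68 0.05]
```

Emit:
{"op": "drive_tool", "data": {
  "motion": "-0.9 0 0 0 0.004 0 0; -0.6 0 0 0 0.005 -0.0003 0"
}}

```text
clock: 16.8
position: [0.5918, 0.0851, 0.0857]
ee_rot: [-0.001, 0.716, 0.699, -0.004]
contact_force: [-12.2, 1.1, 3.4]
width: 0.0089
```

```bash
python3 -c "
from h import *
nose()"
```

```text
t 16.8 pos [0.5918 0.0851 0.0857] yawx 88.63 z [-0.0066 -0.0035 -1.    ] F [-12.19   1.07   3.43] w 0.0089
nose mm [114.7    0.84  -0.39] yaw rack 0.03 pitch(nose up) -0.37 roll -0.21 Frack [-12.2   0.8   3.4] M [0.05 1.23 0.06]
```

Emit:
{"op": "drive_tool", "data": {
  "motion": "-0.7 0.1 0 0 0.0055 -0.0003 0; -0.6 0.1 0 0 0.0057 -0.0003 0"
}}

```text
clock: 17.05
position: [0.5918, 0.0852, 0.0851]
ee_rot: [-0.002, 0.715, 0.699, -0.002]
contact_force: [-13.2, 0.4, 5.7]
width: 0.0088
```

```bash
python3 -c "
from h import *
nose()"
```

```text
t 17.05 pos [0.5918 0.0852 0.0851] yawx 88.65 z [-5.9e-03 -8.0e-04 -1.0e+00] F [-13.23   0.38   5.66] w 0.0088
nose mm [114.64   0.93  -0.94] yaw rack 0.05 pitch(nose up) -0.34 roll -0.05 Frack [-13.2   0.1   5.7] M [0.09 1.17 0.  ]
```

Emit:
{"op": "drive_tool", "data": {
  "motion": "-0.5 0 0 0 0.0055 -0.001 0; -0.5 0 0 0 0.0062 -0.0008 0"
}}

```text
clock: 17.3
position: [0.5918, 0.0851, 0.0858]
ee_rot: [-0.003, 0.715, 0.699, -0.005]
contact_force: [-14.1, 0.4, 5.8]
width: 0.0091
```

```bash
python3 -c "
from h import *
nose()"
```

```text
t 17.3 pos [0.5918 0.0851 0.0858] yawx 88.66 z [-0.0114 -0.0015 -0.9999] F [-14.15   0.45   5.85] w 0.0091
nose mm [114.61   0.9   -1.16] yaw rack 0.06 pitch(nose up) -0.65 roll -0.1 Frack [-14.2   0.1   5.8] M [0.01 1.3  0.02]
```

Emit:
{"op": "drive_tool", "data": {
  "motion": "-0.3 0 0 0 0 0 0; -0.2 0 0 0 0 0 0; 0 0 0 0 0 0 0"
}}

```text
clock: 17.68
position: [0.5918, 0.085, 0.0863]
ee_rot: [0.0, 0.715, 0.699, -0.001]
contact_force: [-1.4, 0.2, -1.3]
width: 0.0095
```

```bash
python3 -c "
from h import *
nose()
p,d,K,C=shot('wrist','w12')
p,d,K,C=shot('scene','s12'); cv2.imwrite('pics/s12c.png',cv2.resize(p[120:240,220:380,::-1],None,fx=5,fy=5,interpolation=cv2.INTER_CUBIC))"
```

```text
t 17.68 pos [0.5918 0.085  0.0863] yawx 88.66 z [-0.0013 -0.002  -1.    ] F [-1.37  0.15 -1.25] w 0.0095
nose mm [114.73   0.82   1.06] yaw rack 0.06 pitch(nose up) -0.07 roll -0.11 Frack [-1.4  0.1 -1.3] M [0.03 0.28 0.13]
```

View pics/s12c.png

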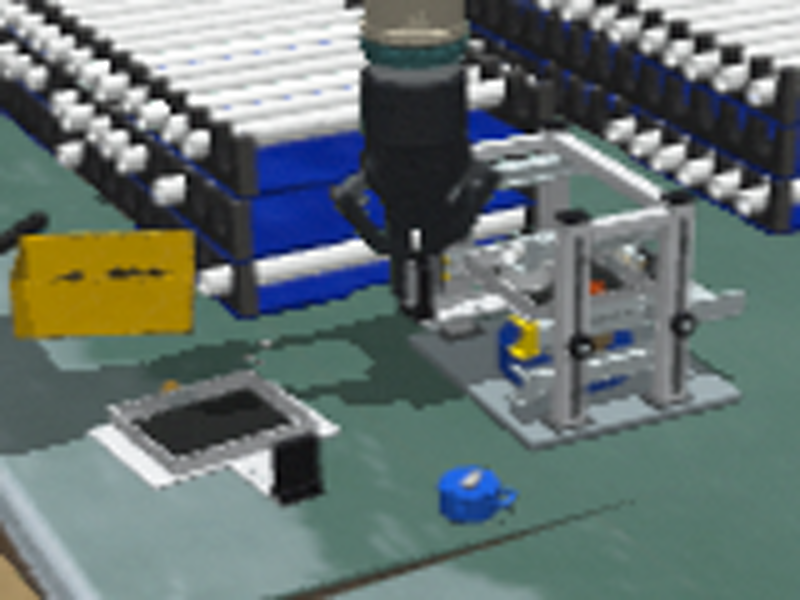

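View pics/w12.png

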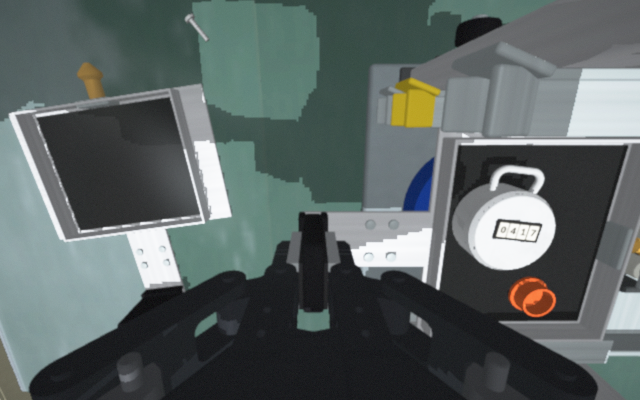

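Emit:
{"op": "drive_tool", "data": {
  "motion": "0 0 0 0 0 0.0008 0; 0 0 0 0 0 0 30; 0 0 0 0 0 0 30; 0 0 0 0 0 0 30; 0 0 0 0 0 0 30"
}}

```text
clock: 18.4
position: [0.5943, 0.0847, 0.0864]
ee_rot: [0.002, 0.715, 0.699, 0.0]
contact_force: [0.2, -0.5, -0.1]
width: 0.0258
```

```bash
python3 -c "
from h import *
nose()
p,d,K,C=shot('wrist','w13')"
```

```text
t 18.4 pos [0.5943 0.0847 0.0864] yawx 88.64 z [ 0.0033 -0.0022 -1.    ] F [ 0.25 -0.46 -0.09] w 0.0258
nose mm [117.28   0.53   1.93] yaw rack 0.04 pitch(nose up) 0.19 roll -0.12 Frack [ 0.3 -0.5 -0.1] M [ 0.02 -0.05  0.02]
```

View pics/w13.png

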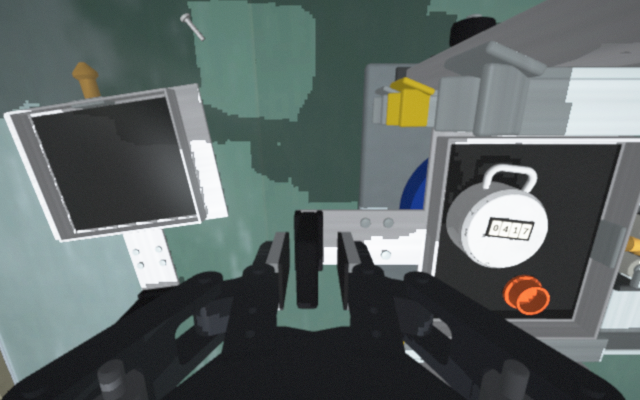

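Emit:
{"op": "drive_tool", "data": {
  "motion": "0 0 0 0 -0.003 -0.002 30; 0 0 0 0 -0.001 -0.015 30; 0 0 0 0 0 -0.025 30; 0 0 0 0 -0.01 -0.04 30; 0 0 0 0 -0.04 -0.04 30; 0 0 0 0 -0.05 -0.03 30; 0 0 0 0 0 0 30; 0 0 0 0 0 0 30"
}}

```text
clock: 19.45
position: [0.4884, 0.0877, 0.2491]
ee_rot: [0.005, 0.715, 0.699, 0.004]
contact_force: [0.4, 0.1, 1.3]
width: 0.0253
```

```bash
python3 -c "
from h import *
where()
p,d,K,C=shot('wrist','w14')
p,d,K,C=shot('top','t14'); cv2.imwrite('pics/t14c.png',cv2.resize(p[120:270,220:360,::-1],None,fx=4,fy=4,interpolation=cv2.INTER_CUBIC))"
```

```text
t 19.45 pos [0.4884 0.0877 0.2491] yawx 88.63 z [ 0.0119 -0.0018 -0.9999] F [0.38 0.06 1.34] w 0.0253
```

View pics/w14.png

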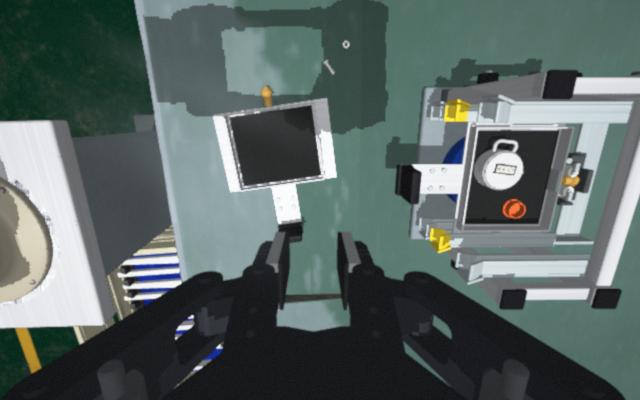

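View pics/t14c.png

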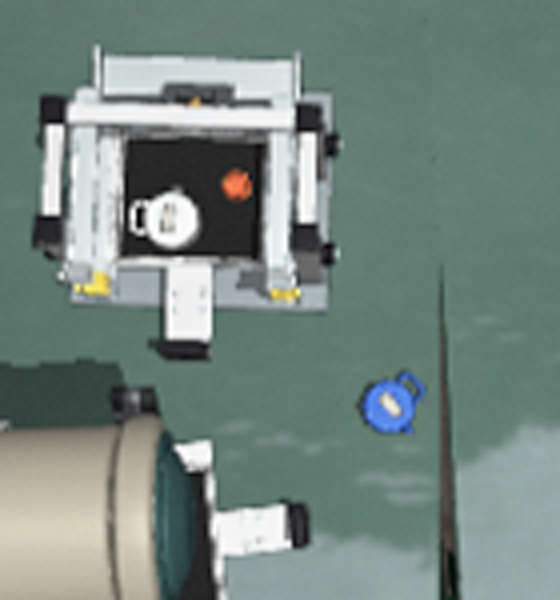

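Run:
```python
from h import *
z=np.load('pics/w14.npz'); K,C,D,p=z['K'],z['C'],z['d'],z['p']
cv2.imwrite('pics/w14c.png',cv2.resize(p[140:225,540:610,::-1],None,fx=7,fy=7,interpolation=cv2.INTER_CUBIC))
M=np.array([.647,.083,.0728]); a=np.radians(-1.4); Rm=np.array([[np.cos(a),-np.sin(a),0],[np.sin(a),np.cos(a),0],[0,0,1]])
Y=(cloud(K,C,D)-M)@Rm; s=Y[155:210,385:430].reshape(-1,3); s=s[(s[:,2]>.040)&(s[:,2]<.05)]
print('grip top mm',(np.percentile(s,[2,50,98],axis=0)*1000).round(1).tolist())
```

```text
grip top mm [[-62.5, -16.0, 40.5], [-58.4, 0.6, 44.1], [-53.0, 16.6, 45.7]]
```

View pics/w14c.png

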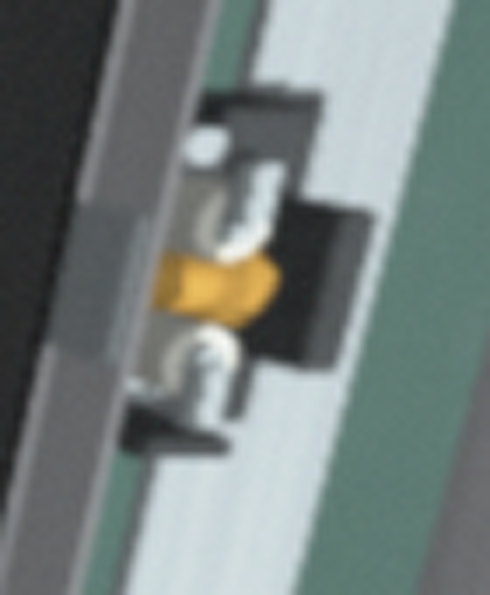

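```bash
python3 -c "
from h import *
where(); print(sign_off())"
```

```text
t 19.55 pos [0.4885 0.0877 0.2483] yawx 88.62 z [ 0.01   -0.0018 -0.9999] F [-0.49  0.15 -0.47] w 0.0258
the job is handed in; nothing more can be done
None
```

The loaded tray, the one farther from the base, is in the middle runners and pressed up to the catch's end stop. I let go and handed the job in at 19.6 s; the sign-off gives no verdict.

**Insertion:** I held the tray level by its grip and slid it in. The catch resisted with about 6–7 N, then let go and pulled the tray in. It came up solid with the rear edge about 114.7 mm past the mouth by arm reading. I pressed it with about 14 N of push; the total contact force between tray and rack can't be read directly.

**Last checks:**
- The close picture shows the pin's head through the rollers, with the rollers on the neck behind it. I could not measure how far each roller is pushed aside.
- The tray sits level and within 1 mm of the middle, and the counter and orange cap are in it. The gripper is open and clear.
- The last camera measurement of the grip puts the rear edge at about 112 mm, roughly 2 mm less than the arm reading. The calibration is good to about 2 mm, and the pictures before and after release show no slip, so I take it as calibration error.
- I did not do a pull test on the catch, and I did not re-measure the cap bin, wood block or plug gauge; I did not touch any of them.

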